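# Clear the charcoal off the box easel and hold its board up at 35 degrees

### The job

Clear the three charcoal sticks off the box easel's drawing board, which lies flat, and put each into the drawer row that matches its length (short, medium, long), lying flat along the row. Then take the board by the wooden clamp block at its far edge, raise it to 35 degrees from flat and keep holding it there so that I can set its prop: finish with the block still in the gripper, as the board falls shut if let go. Leave the ink, brush pot, pencil and eraser where they are.

Things in the scene. Friction and masses are not known exactly. Their poses are not given: they have to be found in the camera images.
- easel: wooden table box easel, fixed: 280 mm deep (x), 380 wide (y), base 62 high. Origin: centre of its underside; x from its near (hinged) edge to its far edge, y left, z up. On it lies the drawing board, 12 mm plywood of the same outline, upper face 74 mm above the table when flat, with a white sheet and a 12 mm high ledge along the near edge
- drawer (a joint): how far the drawer in the easel's right (-y) side is pulled out, m (0 shut); it starts 0.15 to 0.17 out and slides with about 4 N. Its walls reach 39 mm above the table, its front panel (at the -y end) 48 mm; three rows start right behind the front panel
- board (a joint): angle of the drawing board about its hinge, rad: 0 flat on the base, growing as its far edge rises (35 degrees = 0.611). It weighs 0.6 to 1.0 kg, has no spring and almost no friction, and falls shut when let go; it takes 3.5 to 5.5 N at the block to lift
- hinge (a point): middle of the hinge line, which runs along the easel's y axis at the near lower edge of the board, 140 mm on the near side of the easel's origin and 62 mm above the table
- clamp (a point): centre of the wooden clamp block fixed at the middle of the board's far edge: 26 mm wide (y), 36 deep (x), 40 tall, standing on the board. The centre is 20 mm above the board's upper face and, from the hinge line, 245 mm along the board and 32 mm square to it. Axes turn with the board: x away from the hinge, y along the hinge, z square to the board. Its sides are flat
- row_short (a point): centre of the floor of the short row, nearest the robot: an open-topped, grey-lined bay 66 mm long (along its y) and 74 mm wide (along its x), floor 13 mm above the table, walls 26 mm high inside and 4 to 10 mm thick. Axes as the easel's
- row_medium (a point): centre of the floor of the medium row, in the middle: an open-topped, grey-lined bay 90 mm long (along its y) and 74 mm wide (along its x), floor 13 mm above the table, walls 26 mm high inside and 4 to 10 mm thick. Axes as the easel's
- row_long (a point): centre of the floor of the long row, farthest from the robot: an open-topped, grey-lined bay 114 mm long (along its y) and 74 mm wide (along its x), floor 13 mm above the table, walls 26 mm high inside and 4 to 10 mm thick. Axes as the easel's
- stick_short_mid (a point): centre of the short black charcoal stick, a square bar 14 x 14 mm, 48 mm long along its x axis (z up), about 14 g. It starts lying flat on the sheet on the board, its long axis within 35 degrees of the easel's x axis; which stick lies left, middle or right changes. About 100 mm apart
- stick_medium_mid (a point): centre of the medium black charcoal stick, a square bar 14 x 14 mm, 72 mm long along its x axis (z up), about 20 g. It starts lying flat on the sheet on the board, its long axis within 35 degrees of the easel's x axis; which stick lies left, middle or right changes. About 100 mm apart
- stick_long_mid (a point): centre of the long black charcoal stick, a square bar 14 x 14 mm, 96 mm long along its x axis (z up), about 27 g. It starts lying flat on the sheet on the board, its long axis within 35 degrees of the easel's x axis; which stick lies left, middle or right changes. About 100 mm apart
- ink: round ink jar, 52 mm across, 65 mm high, on the table beyond the drawer's front panel; origin at the centre of its underside; leave alone
- brush_pot: white pot 76 mm across, 95 mm high, with brushes up to 210 mm, on the table left of the easel; origin at the centre of its underside; leave alone
- pencil: yellow pencil, 160 mm long, 8 mm thick, lying on the table left of the easel; origin near its middle, on its underside; leave alone
- eraser: eraser in a blue sleeve, 55 x 24 x 13 mm, on the table behind the easel's far edge; origin at the centre of its underside; leave alone

How it is judged (in metres and radians):
On the way, in this order (a step that is already met when the one before it is completed fails the run):
1. all three sticks lie flat in their matching rows, let go, the board still flat (x of stick_short_mid in the frame of row_short between -0.032 and 0.032 m and y of stick_short_mid in the frame of row_short between -0.016 and 0.016 m and z of stick_short_mid in the frame of row_short between 0.002 and 0.013 m and angle between stick_short_mid's own x axis and vertical between 1.42 and 1.72 rad and angle between the x axis of stick_short_mid and the y axis of row_short, either way round below 0.4 rad and x of stick_medium_mid in the frame of row_medium between -0.032 and 0.032 m and y of stick_medium_mid in the frame of row_medium between -0.016 and 0.016 m and z of stick_medium_mid in the frame of row_medium between 0.002 and 0.013 m and angle between stick_medium_mid's own x axis and vertical between 1.42 and 1.72 rad and angle between the x axis of stick_medium_mid and the y axis of row_medium, either way round below 0.4 rad and x of stick_long_mid in the frame of row_long between -0.032 and 0.032 m and y of stick_long_mid in the frame of row_long between -0.016 and 0.016 m and z of stick_long_mid in the frame of row_long between 0.002 and 0.013 m and angle between stick_long_mid's own x axis and vertical between 1.42 and 1.72 rad and angle between the x axis of stick_long_mid and the y axis of row_long, either way round below 0.4 rad and value of joint board below 0.06 rad and contact force between the fingers and stick_short below 0.05 N and contact force between the fingers and stick_medium below 0.05 N and contact force between the fingers and stick_long below 0.05 N), for 0.2 s.
2. the board is held by the fingers at 35 degrees (value of joint board between 0.541 and 0.681 rad and contact force between the fingers and clamp_block above 1 N), for 0.5 s.
At the end, for the whole second after the job is handed in: The program ends holding: board still at 35 +-4 degrees, fingers on its block with over 1 N, nothing else propping it; each stick flat in its own row (centre within 16 mm along, 32 mm across, 0.4 rad of its direction); ink, pot, pencil and eraser within 30 mm of their start (all of step 2 and x of stick_short_mid in the frame of row_short between -0.032 and 0.032 m and y of stick_short_mid in the frame of row_short between -0.016 and 0.016 m and z of stick_short_mid in the frame of row_short between 0.002 and 0.013 m and angle between stick_short_mid's own x axis and vertical between 1.42 and 1.72 rad and angle between the x axis of stick_short_mid and the y axis of row_short, either way round below 0.4 rad and x of stick_medium_mid in the frame of row_medium between -0.032 and 0.032 m and y of stick_medium_mid in the frame of row_medium between -0.016 and 0.016 m and z of stick_medium_mid in the frame of row_medium between 0.002 and 0.013 m and angle between stick_medium_mid's own x axis and vertical between 1.42 and 1.72 rad and angle between the x axis of stick_medium_mid and the y axis of row_medium, either way round below 0.4 rad and x of stick_long_mid in the frame of row_long between -0.032 and 0.032 m and y of stick_long_mid in the frame of row_long between -0.016 and 0.016 m and z of stick_long_mid in the frame of row_long between 0.002 and 0.013 m and angle between stick_long_mid's own x axis and vertical between 1.42 and 1.72 rad and angle between the x axis of stick_long_mid and the y axis of row_long, either way round below 0.4 rad and velocity of joint board between -0.05 and 0.05 rad/s and contact force between board and ink below 0.05 N and contact force between board and brush_pot below 0.05 N and contact force between board and pencil below 0.05 N and contact force between board and eraser below 0.05 N and contact force between board and stick_short below 0.05 N and contact force between board and stick_medium below 0.05 N and contact force between board and stick_long below 0.05 N and distance of each of ink, brush_pot, pencil, eraser from where it was at the start of the episode below 0.03 m); the arm keeps its last pose, push and grip.
It fails at once if the board is tilted while a stick is still on it (value of joint board above 0.12 rad and (contact force between board and stick_short above 0.02 N or contact force between board and stick_medium above 0.02 N or contact force between board and stick_long above 0.02 N)).
It fails at once if the board is thrown up past 60 degrees (value of joint board above 1.05 rad).
It fails at once if a bystander is disturbed (distance of any of ink, brush_pot, pencil, eraser from where it was at the start of the episode above 0.03 m).
It also fails if it takes over 69 s, if anything falls off the work surface, if the arm or the gripper's body presses on something with over 40 N, if the wrist force passes 120 N, or if a joint passes its speed limit or range.

### The arm

A 7-joint arm with a two-finger parallel gripper is mounted at the origin on the work surface. World frame = base frame: x ahead of the robot, y to its left, z up, the work surface at z = 0. Lengths are in mm, angles in degrees, forces in N, time in s.
With the tool pointing down it reaches from about 400 to 900 mm from the base axis. Payload 5.5 kg.
Tool frame: the origin (TCP) lies on the centre line of the jaws, within the pads' length; the fingertips stand 17 mm ahead of it and the grasp point (between the pads) lies 2 mm behind it; z points along the fingers, y is the direction in which the jaws open and shut (so a half turn about z gives the same grasp; the last joint's range is limited). The gripper opens to 92 mm and grips with 3 to 60 N. Pads are 19 mm wide; open, the fingers measure 130 mm over their backs; the gripper's body (75 mm by 190 mm) begins 47 mm behind the grasp point.
Start: joints at [86.528, 28.699, -24.465, 88.831, 12.651, 65.22, -12.049], TCP at [206.845, -616.21, 210.529] pointing down, gripper open.
Joint ranges: [-164.97, 164.97], [-17.58, 116.51], [-87.97, 89.64], [11.32, 138.91], [-80.73, 260.73], [10.89, 115.49], [-147.41, 147.41]. Speed limits (degrees/s): [147.25, 147.25, 180, 180, 180, 180, 180].

### API

Orientations are given as [roll, pitch, yaw] about the fixed x, y, z axes, in that order (R = Rz(yaw) Ry(pitch) Rx(roll)).
In Python, from plant import monitor, eyes, ticket gives the robot as it stands.
- The arm moves only by the tool send_rows, never from a script. Its argument "moves" is a list that holds one entry, the list of rows, each a list of 7 numbers: the shift along the tool's x, y, z in m, then the turn, a rotation vector about the tool's x, y, z in degrees, then the closure, from 0 (fully open) to 1 (shut). A call has 1 to 10 rows; each row is the pose to reach, as a shift and turn from the pose commanded when the call began, along the tool's axes at that moment; what a row does not reach only later rows make up. A row lasts 1/8 s, in which the tool goes at most 62.5 mm and 10.7 degrees, less where a joint would pass 70% of its speed; a pose out of reach is approached as far as the arm can. A call with a gripper value outside its range is refused whole. The fingers move at their own pace and stop on an object; the grip force is fixed at half the most. Time passes only in rows, so rows that repeat a pose let the fingers close. It gives the time, the measured TCP pose, the force and the opening at its end, in the units of the state.
- monitor.state(): the state, without advancing time (a new reading comes with each control period).
- eyes.camera(name): name is "side" or "top"; returns a dict with "img" (420x560x3 uint8, red, green, blue), "fovy" (degrees; the focal length in pixels is half the picture's height over the tangent of half this angle, whatever the lens; pixels are square), "cx", "cy" (the principal point, pixels), "R" (3x3) and "t" (3): a world point X has camera coordinates R X + t. Camera axes: x right, y down, z forward; pixel columns grow to the right and rows downward; lengths in mm; the calibration is good to about 2 mm. A picture is of the moment at which its call begins. There is no depth.
- ticket.close_job(): hands the job in, once; it reports no verdict.
The state is a dict: "time": time; "joints": joint angles; "joint_vel": joint speeds; "joint_torque": joint torques, N m; "eef_pos": TCP position; "ee_rot": TCP orientation; "ft_force": force on the tool from outside, world axes, zero at the start; "ft_torque": the same for the moment, N m; "width": finger opening in mm.
Only numpy, scipy, OpenCV 4.12 (cv2) and the standard library are available. Lean on these libraries where they do the work, as an engineer would, in place of code of your own. Each camera call takes 0.05 s, during which the arm holds its last target.

## Working session

There is one attempt and no reset: what is moved stays moved. The work goes in short steps, Python scripts to look and compute and a tool call to move; the robot and the scene stay as the last step left them, time stands still between calls to the robot, and variables do not carry over. Pictures are saved under pics/ and viewed, and the job is handed in when it is done.

Besides the shell and the picture viewer there is one more tool, called after "Call:" by a JSON object that holds its "op" and its "data", one argument or row to a line. send_rows: Moves the arm, as the interface text tells. Its arguments: {"type":"object","properties":{"moves":{"type":"array","items":{"type":"array","items":{"type":"array","items":{"type":"number"}}}}},"required":["moves"]}

```bash
mkdir -p pics; ls
python3 - <<'E'
from plant import monitor, eyes
import cv2,numpy as np,pickle
print(monitor.state())
d={}
for n in("side","top"):
    c=eyes.camera(n); d[n]=c
    cv2.imwrite(f"pics/{n}0.png",c["img"][:,:,::-1])
    print(n,c["fovy"],c["cx"],c["cy"],np.round(c["R"],4).tolist(),np.round(c["t"],1), {k for k in c})
pickle.dump(d,open("cam0.pkl","wb"))
E
```

```text
pics
{'time': 0.0, 'joints': array([ 86.52889458,  28.75504726, -24.45426375,  88.89256178,
        12.65013956,  65.21676944, -12.04895505]), 'joint_vel': array([-0.01300642,  0.03458306,  0.08457296,  0.03260185,  0.00829669,
       -0.0511977 ,  0.0153571 ]), 'joint_torque': array([ 2.03149639e-04, -5.66597664e+01, -5.81632107e+00, -2.79112780e+01,
       -6.86888164e-02,  3.06029327e-02,  2.27728833e-04]), 'eef_pos': array([ 206.54680828, -615.54121918,  209.45829987]), 'ee_rot': array([-1.79889120e+02, -5.74973983e-03,  1.85555351e+01]), 'ft_force': array([ 0.34930028, -0.19515023, -0.22960923]), 'ft_torque': array([ 0.04543021, -0.00131085,  0.00862257]), 'width': 91.60832635972494}
side 48.67760318302568 280.4492331831638 207.3286310143946 [[-0.8027, -0.5964, 0.0079], [-0.3502, 0.4606, -0.8156], [0.4828, -0.6574, -0.5785]] [453.1 264.8 838.6] {'t', 'cy', 'fovy', 'img', 'R', 'cx'}
top 57.51072557760784 277.62064792188204 215.05532874270344 [[-0.0168, -0.9998, -0.0101], [-0.9849, 0.0183, -0.1719], [0.1721, 0.0071, -0.9851]] [  21.1  578.2 1103.3] {'t', 'cy', 'fovy', 'img', 'R', 'cx'}
```

View pics/top0.png

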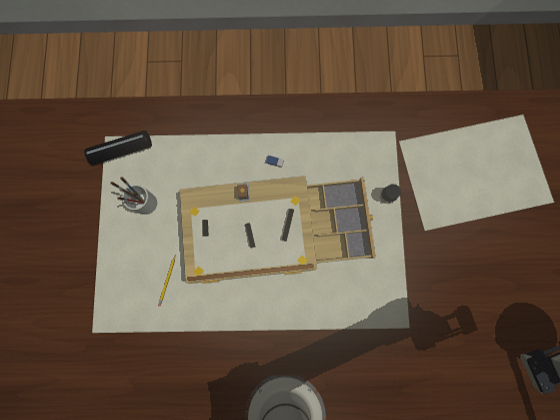

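View pics/side0.png

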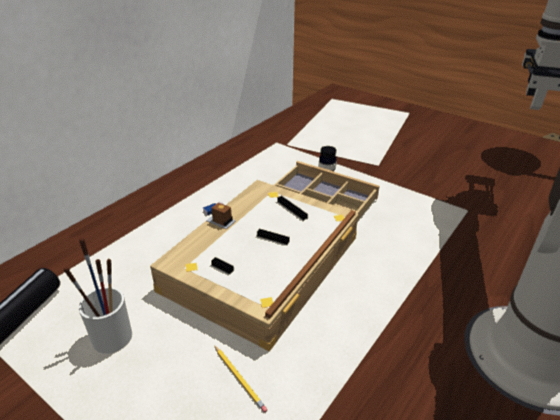

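The top view shows the board around (180-315, 180-280), the sticks near (206,228), (250,235) and (288,225), the clamp at (242,190) and the drawer bays at (310-375, 180-260). I'll enlarge both views.

Run:
```python
import cv2
a=cv2.imread("pics/top0.png")[165:295,170:400]; cv2.imwrite("pics/topc.png",cv2.resize(a,None,fx=3.4,fy=3.4,interpolation=cv2.INTER_CUBIC))
a=cv2.imread("pics/side0.png")[140:350,140:390]; cv2.imwrite("pics/sidec.png",cv2.resize(a,None,fx=2.8,fy=2.8,interpolation=cv2.INTER_CUBIC))
```

```text
(no output)
```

View pics/topc.png

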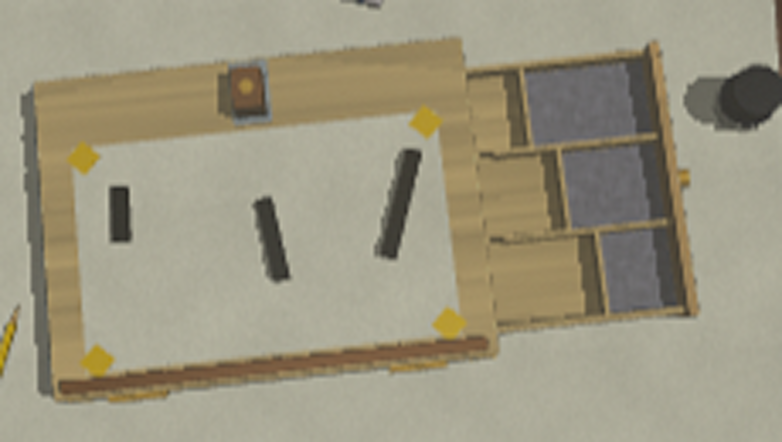

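View pics/sidec.png

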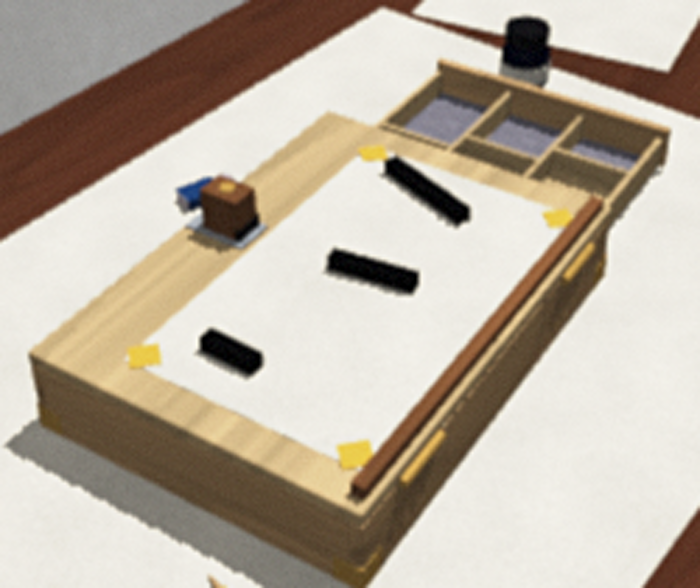

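```bash
cat > h.py <<'E'
import pickle,numpy as np,cv2
d=pickle.load(open("cam0.pkl","rb"))
def pix(c,P):
    f=210/np.tan(np.radians(c["fovy"]/2)); q=np.asarray(c["R"])@np.asarray(P,float)+np.asarray(c["t"]); return np.array([f*q[0]/q[2]+c["cx"],f*q[1]/q[2]+c["cy"]])
def ray(c,u,v,z):
    f=210/np.tan(np.radians(c["fovy"]/2)); R=np.asarray(c["R"]);t=np.asarray(c["t"])
    o=-R.T@t; r=R.T@np.array([(u-c["cx"])/f,(v-c["cy"])/f,1]); return o+r*(z-o[2])/r[2]
def T(u,v,z): return ray(d["top"],(u+.5)/3.4-.5+170,(v+.5)/3.4-.5+165,z)
def S(u,v,z): return ray(d["side"],(u+.5)/2.8-.5+140,(v+.5)/2.8-.5+140,z)
E
python3 - <<'E'
from h import *
p=lambda n,x:print(n,np.round(x[:2],1))
for n,u,v in(("FL",34,84),("FR",461,38),("NR",496,355),("NL",57,399)): p("T"+n,T(u,v,74))
for n,u,v in(("FL",32,356),("FR",333,113),("NR",606,205),("NL",362,518)): p("S"+n,S(u,v,74))
for n,a,b in(("s",(120,187),(120,241)),("m",(264,199),(280,280)),("l",(410,150),(387,257))):
    A,B=T(*a,88),T(*b,88); p("T"+n,(A+B)/2); print(np.linalg.norm(A-B), np.degrees(np.arctan2(*(A-B)[1::-1])))
p("clamp top T",T(245,87,114)); p("clamp top S",S(228,188,114))
for n,a,b in (("s",(604,275),(684,270)),("m",(563,190),(672,185)),("l",(523,105),(655,100))):
    p("row div "+n,T(*a,39)); p("panel",T(*b,48))
p("walls far",T(590,62,39));p("lm",T(600,143,39));p("ms",T(610,230,39));p("near",T(600,320,39))
p("ink",T(756,95,65))
E
```

```text
TFL [657.9 302.7]
TFR [692.4 -74.2]
TNR [414.6 -95.7]
TNL [384.2 275.8]
SFL [653.6 306.2]
SFR [687.1 -71.3]
SNR [421.  -96.1]
SNL [380.6 281.5]
Ts [539.  222.2]
46.56525567482259 0.9108230075482576
Tm [514.9  92.5]
70.76812137081936 10.844302441320275
Tl [543.9 -15.7]
94.3881098041057 -13.197907800294942
clamp top T [641.9 112.7]
clamp top S [642.3 113. ]
row div s [ 483.9 -196.2]
panel [ 486.2 -264.7]
row div m [ 560.4 -163.4]
panel [ 561.7 -258.5]
row div l [ 638.7 -130.7]
panel [ 639.  -247.7]
walls far [ 677.4 -192.8]
lm [ 602.4 -198.3]
ms [ 523.7 -203.4]
near [ 444.5 -190.8]
ink [ 637.9 -333. ]
```

```bash
cat >> h.py <<'E'
C=np.array([536.,103.]);YAW=np.radians(5.1)
c_,s_=np.cos(YAW),np.sin(YAW);RE=np.array([[c_,-s_],[s_,c_]])
def W(x,y,z): return np.r_[C+RE@[x,y],z]
def E_(p): return RE.T@(np.asarray(p)[:2]-C)
def overlay(name,img,polys,s,x0,y0,w,hh,out):
    c=d[name]; im=cv2.resize(img[y0:y0+hh,x0:x0+w],None,fx=s,fy=s,interpolation=cv2.INTER_CUBIC).copy()
    for P in polys:
        q=np.array([(pix(c,p)-[x0,y0]+.5)*s-.5 for p in P]); cv2.polylines(im,[np.round(q*8).astype(np.int32)],True,(0,0,255),1,cv2.LINE_AA,3)
    cv2.imwrite(out,im)
E
cat > ov.py <<'E'
from h import *
import sys
for p in ((483.9,-196.2),(486.2,-264.7),(560.4,-163.4),(561.7,-258.5),(638.7,-130.7),(639,-247.7),(677.4,-192.8),(602.4,-198.3),(523.7,-203.4),(444.5,-190.8)): print(np.round(E_(p),1))
YP=float(sys.argv[1]); XR=[float(a) for a in sys.argv[2:5]]
polys=[[W(x,y,z) for x,y in((-140,-190),(140,-190),(140,190),(-140,190))] for z in (74,)]
polys+=[[W(105+x,y,114) for x,y in((-18,-13),(18,-13),(18,13),(-18,13))]]
polys+=[[W(105+x,y,74) for x,y in((-18,-13),(18,-13),(18,13),(-18,13))]]
for xr,L in zip(XR,(66,90,114)):
  for z in(13,39): polys.append([W(x,y,z) for x,y in((xr-37,YP),(xr+37,YP),(xr+37,YP+L),(xr-37,YP+L))])
for (x,y,a,L) in ((539,222.2,.9,48),(514.9,92.5,10.8,72),(543.9,-15.7,-13.2,96)):
  a=np.radians(a);u=np.array([np.cos(a),np.sin(a)]);v=np.array([-u[1],u[0]])
  polys.append([np.r_[np.array([x,y])+u*i*L/2+v*j*7,88] for i,j in((1,1),(1,-1),(-1,-1),(-1,1))])
overlay("top",d["top"]["img"][:,:,::-1],polys,3.4,170,165,230,130,"pics/"+sys.argv[5]+"t.png")
overlay("side",d["side"]["img"][:,:,::-1],polys,2.8,140,140,250,210,"pics/"+sys.argv[5]+"s.png")
E
python3 ov.py -362 -83 0 82 ov1
```

```text
[ -78.5 -293.4]
[ -82.3 -361.8]
[   0.6 -267.5]
[  -6.5 -362.4]
[  81.5 -241.9]
[  71.4 -358.5]
[ 114.5 -307.2]
[  39.4 -306. ]
[ -39.5 -304.1]
[-117.3 -284.5]
```

View pics/ov1t.png

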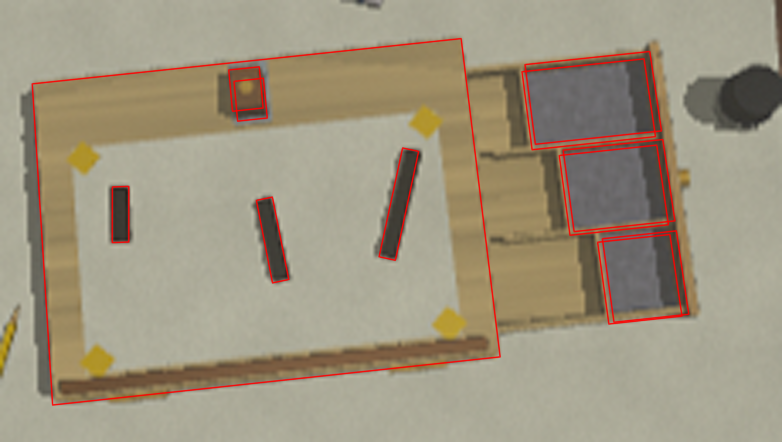

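View pics/ov1s.png

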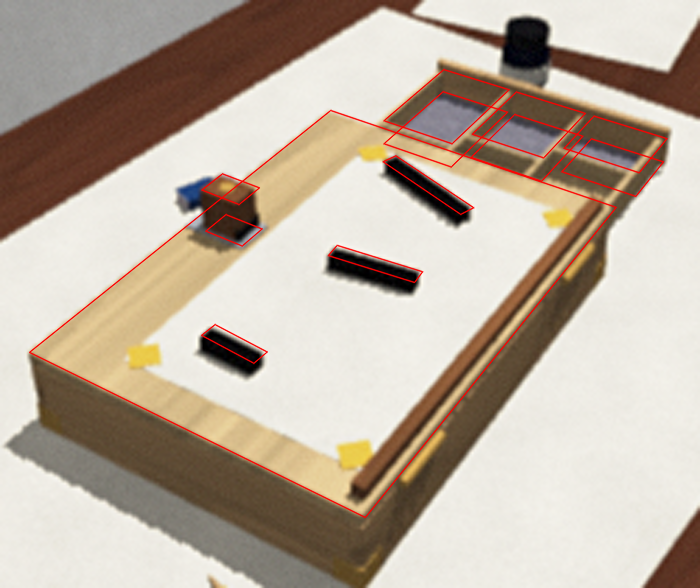

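```bash
cat > g.py <<'E'
# usage: g.py x y z yaw [tilt]  ; tilt: tool z leans to +easel x by tilt deg (about easel y)
import sys,numpy as np
from scipy.spatial.transform import Rotation as R
from plant import monitor
s=monitor.state(); p=np.array(s["eef_pos"])-np.array([-.3,.7,-1.07])
Rc=R.from_euler("xyz",s["ee_rot"],degrees=True)
print("t",round(s["time"],2),"pos",np.round(s["eef_pos"],1),"rot",np.round(s["ee_rot"],1),"w",round(s["width"],1),"F",np.round(s["ft_force"],1),"j",np.round(s["joints"]))
a=[float(v) for v in sys.argv[1:]]
while len(a)>=4:
    x,y,z,yaw=a[:4]; a=a[4:]
    Rt=R.from_euler("xyz",[180,0,yaw],degrees=True)
    print(np.round(Rc.inv().apply([x-p[0],y-p[1],z-p[2]])/1000,4), np.round((Rc.inv()*Rt).as_rotvec(degrees=True),1))
E
python3 g.py 350 -300 210 0 543.9 -15.7 165 -13.2
```

```text
t 0.1 pos [ 206.6 -615.6  209.6] rot [-179.9   -0.    18.6] w 91.7 F [-0.4 -1.  -1.2] j [ 87.  29. -24.  89.  13.  65. -12.]
[ 0.2363 -0.2543  0.0011] [-0.1  0.  18.6]
[ 0.5106 -0.462   0.0465] [-0.1  0.  31.8]
```

Call:
{"op": "send_rows", "data": {
  "moves": [
    [[0.04, -0.045, 0, 0, 0, 5, 0], [0.085, -0.09, 0, 0, 0, 10, 0], [0.13, -0.13, 0, 0, 0, 15, 0.2], [0.18, -0.17, 0, 0, 0, 20, 0.45], [0.225, -0.21, 0, 0, 0, 25, 0.45], [0.27, -0.25, 0, 0, 0, 31.8, 0.45], [0.315, -0.29, 0, 0, 0, 31.8, 0.45], [0.36, -0.33, 0, 0, 0, 31.8, 0.45], [0.405, -0.37, 0, 0, 0, 31.8, 0.45], [0.45, -0.41, 0.02, 0, 0, 31.8, 0.45]]
  ]
}}

```text
time: 1.35
eef_pos: [504.5, -83.8, 191.9]
ee_rot: [180.0, -0.2, -13.3]
ft_force: [1.1, -0.3, -0.4]
width: 50.3
```

```bash
python3 g.py 543.9 -15.7 165 -13.2 543.9 -15.7 94 -13.2
```

```text
t 1.35 pos [504.5 -83.8 191.9] rot [180.   -0.2 -13.3] w 50.3 F [ 1.1 -0.3 -0.4] j [  39.   17.  -38.  110.   13.   57. -108.]
[ 0.0221 -0.076   0.028 ] [ 0.  -0.2 -0.1]
[ 0.0219 -0.076   0.099 ] [ 0.  -0.2 -0.1]
```

Call:
{"op": "send_rows", "data": {
  "moves": [
    [[0.02, -0.05, 0.015, 0, 0, 0, 0.45], [0.022, -0.076, 0.025, 0, 0, 0, 0.45], [0.022, -0.076, 0.025, 0, 0, 0, 0.45], [0.022, -0.076, 0.025, 0, 0, 0, 0.45]]
  ]
}}

```text
time: 1.85
eef_pos: [541.0, -17.3, 165.7]
ee_rot: [179.9, 0.0, -13.3]
ft_force: [0.3, -0.3, -0.4]
width: 50.5
```

```bash
python3 g.py 543.9 -15.7 165 -13.2 543.9 -15.7 94 -13.2
cat > snap.py <<'E'
import sys,cv2,pickle
from plant import eyes
# snap.py tag top x0 y0 w h s
tag=sys.argv[1]
for k in range(2,len(sys.argv),6):
    n=sys.argv[k];x,y,w,h=map(int,sys.argv[k+1:k+5]);s=float(sys.argv[k+5])
    im=eyes.camera(n)["img"][y:y+h,x:x+w,::-1]
    cv2.imwrite(f"pics/{tag}_{n}.png",cv2.resize(im,None,fx=s,fy=s,interpolation=cv2.INTER_CUBIC))
E
python3 snap.py a side 140 140 250 210 2.8
```

```text
t 1.85 pos [541.  -17.3 165.7] rot [179.9   0.  -13.3] w 50.5 F [ 0.3 -0.3 -0.4] j [  30.   23.  -38.  107.   17.   56. -119.]
[ 0.002  -0.0029  0.0017] [ 0.1  0.  -0.1]
[ 0.0021 -0.0029  0.0727] [ 0.1  0.  -0.1]
```

View pics/a_side.png

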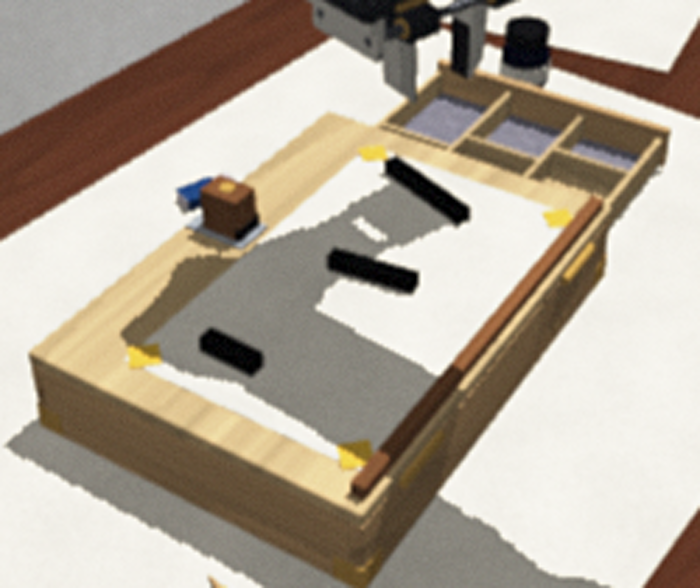

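The side view shows the open jaws hanging above the long stick, roughly at (390-480, 10-95) in the crop. Next I'll descend and grip.

Call:
{"op": "send_rows", "data": {
  "moves": [
    [[0.002, -0.002, 0.03, 0, 0, 0, 0.45], [0.002, -0.002, 0.06, 0, 0, 0, 0.45], [0.002, -0.002, 0.072, 0, 0, 0, 0.45], [0.002, -0.002, 0.072, 0, 0, 0, 0.45], [0.002, -0.002, 0.072, 0, 0, 0, 1], [0.002, -0.002, 0.072, 0, 0, 0, 1], [0.002, -0.002, 0.072, 0, 0, 0, 1], [0.002, -0.002, 0.072, 0, 0, 0, 1]]
  ]
}}

```text
time: 2.9
eef_pos: [544.0, -14.7, 94.2]
ee_rot: [180.0, -0.0, -13.2]
ft_force: [0.0, -0.5, 0.4]
width: 14.9
```

```bash
python3 -c "
from h import *
for x,y in((-80,-328.5),(0,-316.5),(80,-304.5)): print(W(x,y,0))"; python3 g.py 642.8 -193 94 95.1; python3 snap.py b side 140 140 250 210 2.8
```

```text
[ 485.51849129 -231.31103374    0.        ]
[ 564.13504496 -212.2469972     0.        ]
[ 642.75159863 -193.18296067    0.        ]
t 2.9 pos [544.  -14.7  94.2] rot [180.   -0.  -13.2] w 14.9 F [ 0.  -0.5  0.4] j [  27.   29.  -35.  109.   22.   48. -123.]
[0.1366 0.1503 0.0013] [   0.    -0.  -108.3]
```

View pics/b_side.png

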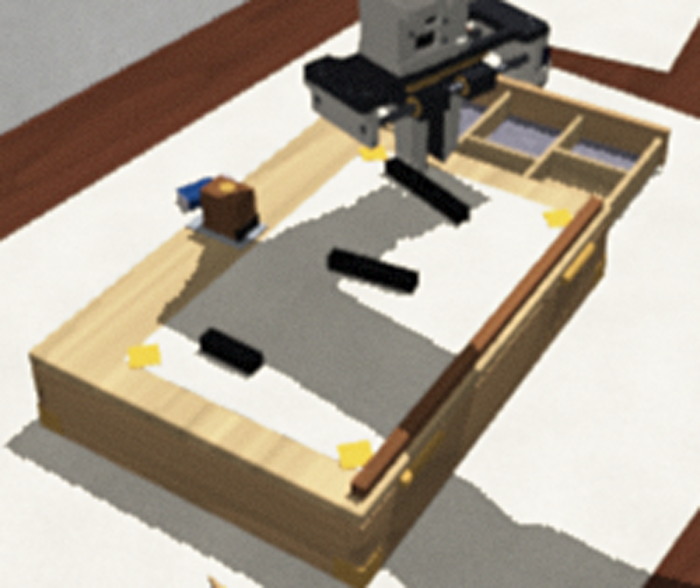

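Width 14.9 suggests a grip. I'll lift and check.

Call:
{"op": "send_rows", "data": {
  "moves": [
    [[0, 0, -0.03, 0, 0, 0, 1], [0, 0, -0.07, 0, 0, 0, 1], [0, 0, -0.07, 0, 0, 0, 1]]
  ]
}}

```text
time: 3.32
eef_pos: [546.4, -14.4, 167.0]
ee_rot: [-180.0, -0.4, -13.2]
ft_force: [0.8, -0.6, 0.1]
width: 0.3
```

```bash
python3 g.py 642.8 -193.2 165 95.1; python3 snap.py c side 140 100 250 250 2.4 top 170 165 230 130 3.4
```

```text
t 3.33 pos [546.4 -14.4 167. ] rot [-180.    -0.4  -13.2] w 0.3 F [ 0.8 -0.6  0.1] j [  29.   23.  -38.  106.   17.   56. -119.]
[0.1343 0.1514 0.0038] [   0.3   -0.3 -108.3]
```

View pics/c_side.png

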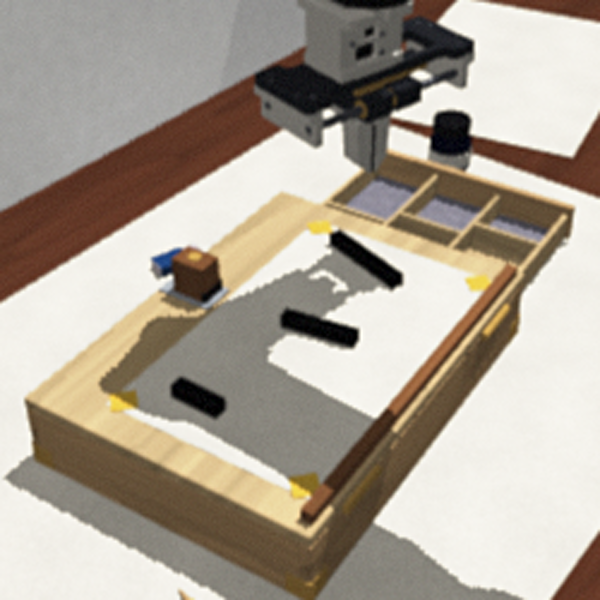

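View pics/c_top.png

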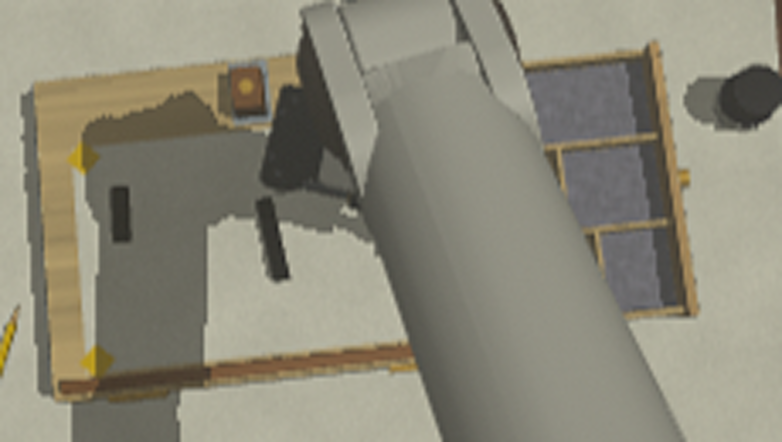

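The grip missed: the width is 0.3 and the long stick still lies at (330-400, 232-285) in the side crop. I'll check where the fingertip should project.

Run:
```python
from h import *
for P in((546.4,-14.4,150),(546.4,-14.4,167),):
    print("side c",((pix(d["side"],P)-[140,100])+.5)*2.4-.5)
for P in((544,-14.7,77.2),(544,-14.7,94.2)):
    print("side b",((pix(d["side"],P)-[140,140])+.5)*2.8-.5)
```

```text
side c [364.23331677 197.92736651]
side c [364.63728372 182.12468224]
side b [425.69516739 194.9669787 ]
side b [426.15436581 177.95611457]
```

```bash
python3 - <<'E'
from h import *
for z in (216,235):
  for o in(-37,0,37):
    a=np.radians(-13.2);P=np.array([546.4,-14.4,z])+95*np.array([-np.sin(a),np.cos(a),0])+o*np.array([np.cos(a),np.sin(a),0])
    print(z,o,"top c",np.round(((pix(d["top"],P)-[170,165])+.5)*3.4-.5),"side",np.round(((pix(d["side"],P)-[140,100])+.5)*2.4-.5))
E
python3 -c "
import cv2
a=cv2.imread('pics/c_side.png')[0:220,220:500];cv2.imwrite('pics/c_z.png',cv2.resize(a,None,fx=2.8,fy=2.7,interpolation=cv2.INTER_CUBIC))"
```

```text
216 -37 top c [266. 196.] side [309. 188.]
216 0 top c [277. 149.] side [281. 170.]
216 37 top c [288. 103.] side [255. 153.]
235 -37 top c [264. 192.] side [309. 168.]
235 0 top c [275. 144.] side [281. 150.]
235 37 top c [286.  97.] side [254. 133.]
```

View pics/c_z.png

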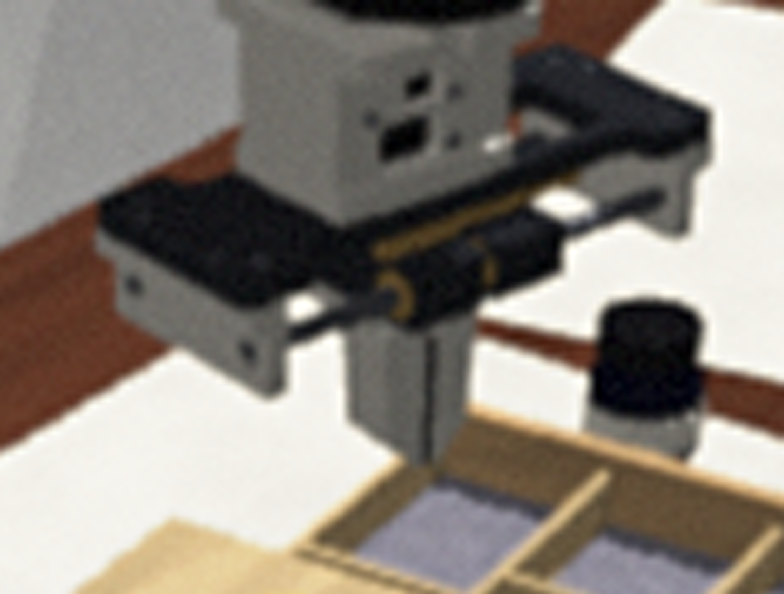

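The gripper appears about 34 mm higher in the image than the reported TCP implies: the tip corner is seen at row 172 and expected near 203. I'll open, go down in stages with an eye on the force, and look again.

```bash
python3 g.py 543.9 -15.7 75 -13.2
```

```text
t 3.42 pos [543.9 -14.9 164. ] rot [180.   -0.  -13.3] w 0.7 F [ 0.5 -1.3  0.4] j [  29.   23.  -38.  106.   17.   56. -119.]
[-0.0003  0.0001  0.0901] [ 0.  -0.  -0.1]
```

Call:
{"op": "send_rows", "data": {
  "moves": [
    [[0, 0, 0, 0, 0, 0, 0.5], [0, 0, 0.02, 0, 0, 0, 0.5], [0, 0, 0.05, 0, 0, 0, 0.5], [0, 0, 0.08, 0, 0, 0, 0.5], [0, 0, 0.09, 0, 0, 0, 0.5], [0, 0, 0.09, 0, 0, 0, 0.5]]
  ]
}}

```text
time: 4.18
eef_pos: [543.0, -14.4, 73.0]
ee_rot: [-180.0, 0.1, -13.2]
ft_force: [-0.4, -0.1, 0.4]
width: 45.6
```

```bash
python3 g.py 543.9 -15.7 60 -13.2; python3 snap.py e side 220 130 120 100 6
```

```text
t 4.17 pos [543.  -14.4  73. ] rot [-1.80e+02  1.00e-01 -1.32e+01] w 45.6 F [-0.4 -0.1  0.4] j [  26.   31.  -34.  110.   23.   46. -124.]
[0.0007 0.0004 0.0141] [-0.   0.1 -0. ]
```

View pics/e_side.png

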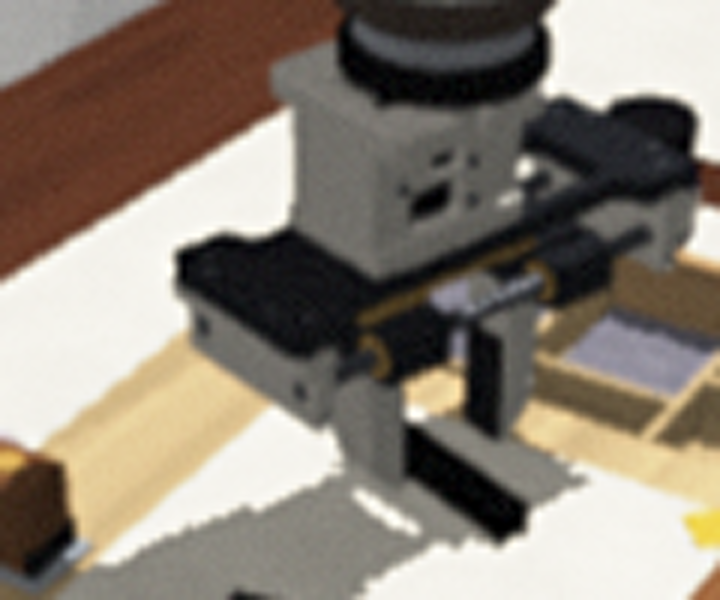

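The jaws straddle the stick, with the tips about 10-12 mm above where I want them: left tip at (385,475), right tip at (495,425). Lowering 13 mm more and gripping.

Call:
{"op": "send_rows", "data": {
  "moves": [
    [[0.001, 0, 0.007, 0, 0, 0, 0.5], [0.001, 0, 0.013, 0, 0, 0, 0.5], [0.001, 0, 0.013, 0, 0, 0, 0.5], [0.001, 0, 0.013, 0, 0, 0, 1], [0.001, 0, 0.013, 0, 0, 0, 1], [0.001, 0, 0.013, 0, 0, 0, 1], [0.001, 0, 0.013, 0, 0, 0, 1], [0.001, 0, 0.013, 0, 0, 0, 1]]
  ]
}}

```text
time: 5.22
eef_pos: [544.9, -15.0, 60.9]
ee_rot: [180.0, -0.0, -13.2]
ft_force: [-0.7, -1.2, 1.0]
width: 13.5
```

```bash
python3 g.py 543.9 -15.7 60 -13.2; python3 snap.py f side 220 130 120 100 6
```

```text
t 5.22 pos [544.9 -15.   60.9] rot [180.   -0.  -13.2] w 13.5 F [-0.7 -1.2  1. ] j [  25.   32.  -34.  110.   24.   45. -125.]
[-0.0012  0.0003  0.002 ] [ 0. -0. -0.]
```

View pics/f_side.png

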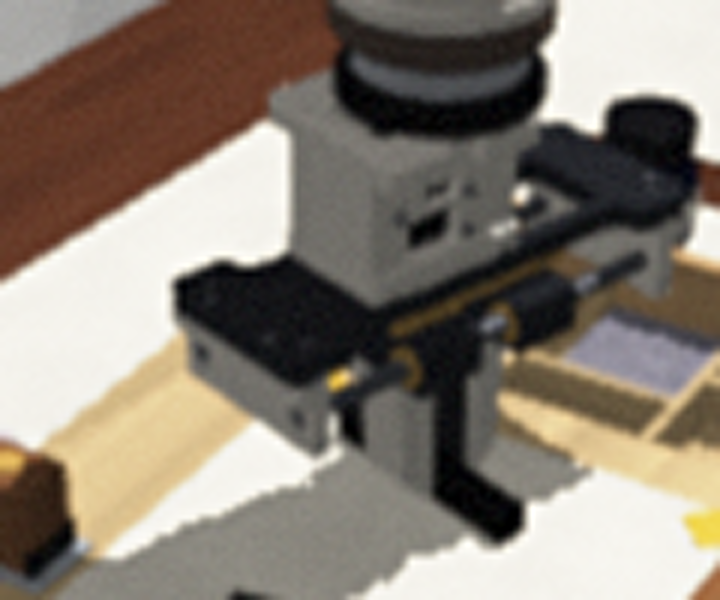

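The grip holds at 13.5 mm with the pads on the stick at about (430,480). Lifting, then turning and carrying it to the long row.

Call:
{"op": "send_rows", "data": {
  "moves": [
    [[0, 0, -0.005, 0, 0, 0, 1], [0, 0, -0.03, 0, 0, 0, 1], [0, 0, -0.06, 0, 0, 0, 1], [0, 0, -0.06, 0, 0, 0, 1]]
  ]
}}

```text
time: 5.78
eef_pos: [546.8, -14.7, 123.3]
ee_rot: [-180.0, -0.3, -13.2]
ft_force: [0.5, -0.0, -0.9]
width: 13.7
```

```bash
python3 g.py 642.8 -193.2 120 95.1
```

```text
t 5.78 pos [546.8 -14.7 123.3] rot [-180.    -0.3  -13.2] w 13.7 F [ 0.5 -0.  -0.9] j [  28.   27.  -37.  108.   20.   51. -122.]
[0.1338 0.1512 0.0049] [   0.2   -0.2 -108.3]
```

Call:
{"op": "send_rows", "data": {
  "moves": [
    [[0.01, 0.015, 0, 0, 0, -10, 1], [0.025, 0.03, 0, 0, 0, -20, 1], [0.04, 0.045, 0, 0, 0, -30, 1], [0.055, 0.06, 0, 0, 0, -40.5, 1], [0.07, 0.077, 0, 0, 0, -51, 1], [0.085, 0.095, 0, 0, 0, -61.5, 1], [0.1, 0.112, 0, 0, 0, -72, 1], [0.113, 0.128, 0, 0, 0, -82, 1], [0.125, 0.14, 0, 0, 0, -92, 1], [0.134, 0.151, 0, 0, 0, -102, 1]]
  ]
}}

```text
time: 7.02
eef_pos: [640.2, -193.3, 119.5]
ee_rot: [-179.9, -0.0, 89.1]
ft_force: [-0.0, -0.9, -1.1]
width: 13.7
```

```bash
python3 g.py 642.8 -193.2 60 95.1
```

```text
t 7.03 pos [ 640.2 -193.3  119.5] rot [-179.9   -0.    89.1] w 13.7 F [-0.  -0.9 -1.1] j [ 50.  46. -55.  89.  40.  66. -15.]
[0.0008 0.0023 0.0606] [-0.1 -0.  -6. ]
```

Call:
{"op": "send_rows", "data": {
  "moves": [
    [[0.001, 0.002, 0.02, 0, 0, -6, 1], [0.001, 0.002, 0.05, 0, 0, -6, 1], [0.001, 0.002, 0.07, 0, 0, -6, 1], [0.001, 0.002, 0.07, 0, 0, -6, 1]]
  ]
}}

```text
time: 7.52
eef_pos: [640.8, -191.3, 48.4]
ee_rot: [-179.8, -0.1, 94.8]
ft_force: [0.7, 0.4, -0.0]
width: 13.5
```

```bash
python3 g.py 642.8 -193.2 4 95.1;python3 snap.py k side 220 110 170 120 4.5 top 250 140 170 130 4
```

```text
t 7.53 pos [ 640.8 -191.3   48.4] rot [-1.798e+02 -1.000e-01  9.480e+01] w 13.5 F [ 0.7  0.4 -0. ] j [ 48.  51. -52.  91.  45.  61. -12.]
[-0.0014  0.0018  0.0454] [-0.2 -0.1 -0.3]
```

View pics/k_side.png

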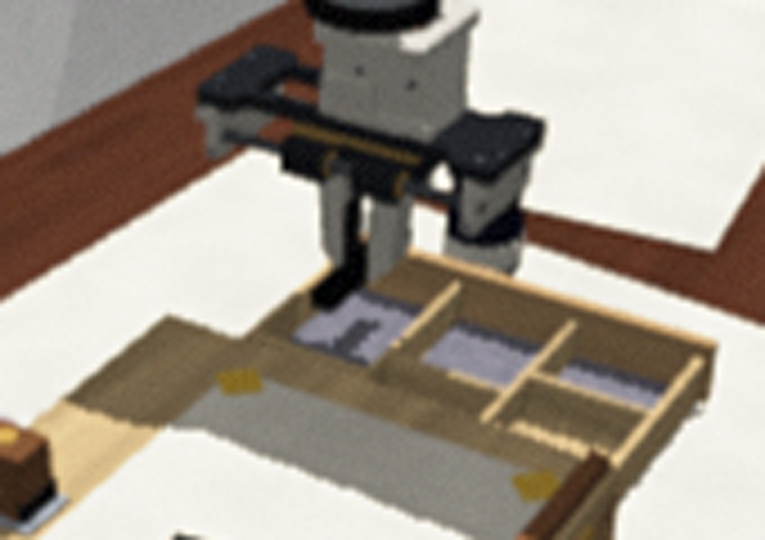

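View pics/k_top.png

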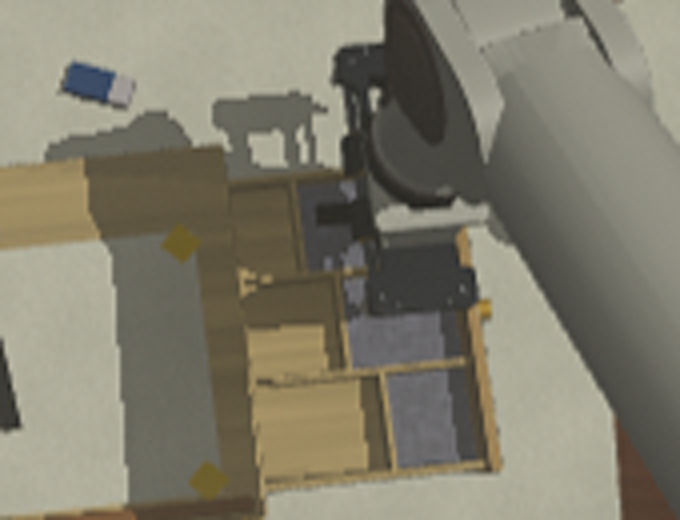

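Run:
```python
from h import *
p=ray(d["top"],(318+.5)/4-.5+250,(212+.5)/4-.5+140,74);print(p,E_(p)); print(E_((640.8,-191.3)))
```

```text
[ 639.30496215 -143.73089794   74.        ] [  80.96301488 -254.93732843]
[  78.22351209 -302.45100786]
```

Call:
{"op": "send_rows", "data": {
  "moves": [
    [[-0.002, 0.002, 0.02, 0, 0, 0, 1], [-0.002, 0.002, 0.038, 0, 0, 0, 1], [-0.002, 0.002, 0.045, 0, 0, 0, 1], [-0.002, 0.002, 0.045, 0, 0, 0, 1], [-0.002, 0.002, 0.045, 0, 0, 0, 1]]
  ]
}}

```text
time: 8.25
eef_pos: [645.2, -193.3, 6.3]
ee_rot: [180.0, -0.0, 94.8]
ft_force: [-0.1, 0.4, -0.5]
width: 13.9
```

```bash
python3 g.py 642.8 -193.2 2 95.1;python3 snap.py m side 220 110 170 120 4.5
```

```text
t 8.25 pos [ 645.2 -193.3    6.3] rot [180.   -0.   94.8] w 13.9 F [-0.1  0.4 -0.5] j [ 47.  54. -50.  92.  47.  58. -13.]
[ 0.001  -0.0026  0.0053] [ 0.  -0.  -0.3]
```

View pics/m_side.png

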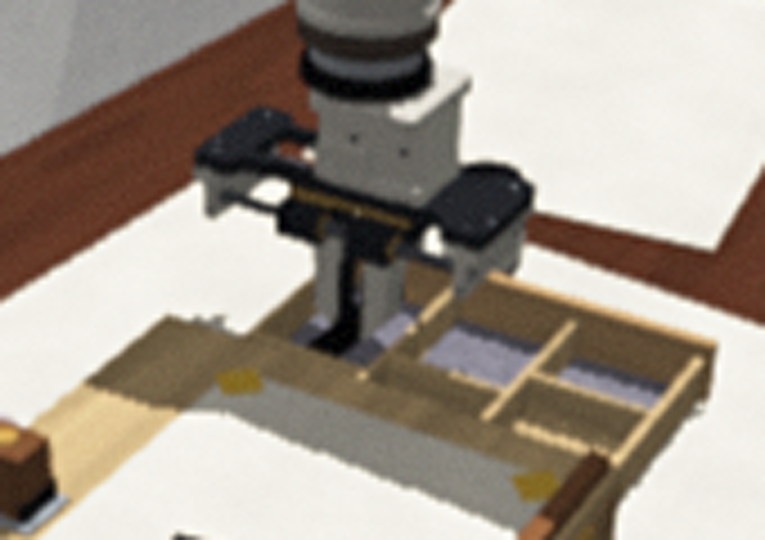

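The stick is inside the long row at about (335,340), just above the floor. Lowering a little more, releasing, then going up.

Call:
{"op": "send_rows", "data": {
  "moves": [
    [[0.001, -0.002, 0.002, 0, 0, 0, 1], [0.001, -0.002, 0.004, 0, 0, 0, 1], [0.001, -0.002, 0.004, 0, 0, 0, 1], [0.001, -0.002, 0.004, 0, 0, 0, 0.74], [0.001, -0.002, 0.004, 0, 0, 0, 0.74], [0.001, -0.002, 0.004, 0, 0, 0, 0.74], [0.001, -0.002, -0.02, 0, 0, 0, 0.74], [0.001, -0.002, -0.06, 0, 0, 0, 0.74], [0.001, -0.002, -0.11, 0, 0, 0, 0.6], [0.001, -0.002, -0.13, 0, 0, 0, 0.5]]
  ]
}}

```text
time: 9.55
eef_pos: [645.0, -192.3, 141.1]
ee_rot: [179.7, 0.1, 94.8]
ft_force: [-0.3, 0.9, 0.4]
width: 39.4
```

```bash
python3 g.py 514.9 92.5 120 10.8
```

```text
t 9.55 pos [ 645.  -192.3  141.1] rot [1.797e+02 1.000e-01 9.480e+01] w 39.4 F [-0.3  0.9  0.4] j [ 50.  45. -57.  88.  40.  68.  -9.]
[ 0.2954 -0.1063  0.021 ] [ 0.4 -0.2 84. ]
```

Call:
{"op": "send_rows", "data": {
  "moves": [
    [[0.025, -0.008, 0, 0, 0, 8, 0.5], [0.055, -0.018, 0, 0, 0, 17, 0.5], [0.09, -0.03, 0, 0, 0, 26, 0.5], [0.125, -0.043, 0, 0, 0, 35, 0.5], [0.16, -0.056, 0, 0, 0, 45, 0.5], [0.195, -0.07, 0, 0, 0, 55, 0.5], [0.23, -0.083, 0, 0, 0, 65, 0.5], [0.26, -0.095, 0.005, 0, 0, 75, 0.5], [0.285, -0.103, 0.015, 0, 0, 84, 0.5], [0.295, -0.106, 0.021, 0, 0, 84, 0.5]]
  ]
}}

```text
time: 10.8
eef_pos: [511.8, 94.2, 115.1]
ee_rot: [180.0, -0.0, 11.0]
ft_force: [0.2, -0.8, 0.0]
width: 46.0
```

```bash
python3 g.py 514.9 92.5 60 10.8;python3 snap.py n side 220 110 170 120 4.5 top 250 140 170 130 4
```

```text
t 10.8 pos [511.8  94.2 115.1] rot [180.  -0.  11.] w 46.0 F [ 0.2 -0.8  0. ] j [  22.   27.  -44.  112.   24.   51. -113.]
[0.0026 0.0015 0.0562] [ 0.  -0.   0.2]
```

View pics/n_top.png

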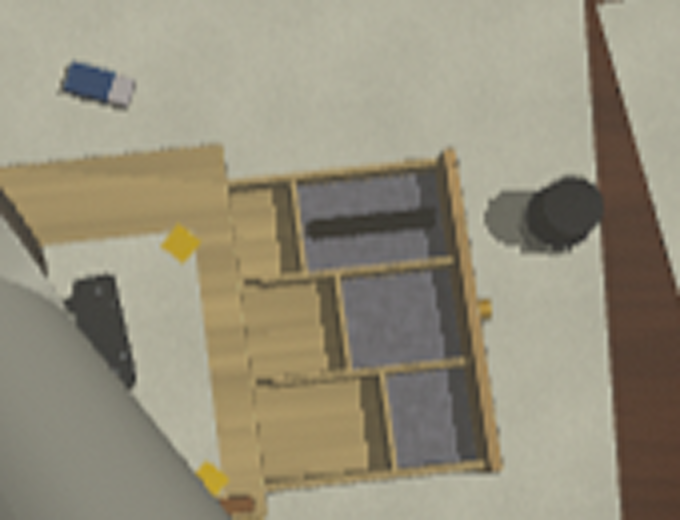

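The long stick lies flat along the far row, from (307,228) to (435,215). Next I'll lower onto the medium stick and grip it.

Call:
{"op": "send_rows", "data": {
  "moves": [
    [[0.002, 0.001, 0.02, 0, 0, 0, 0.5], [0.002, 0.001, 0.045, 0, 0, 0, 0.5], [0.002, 0.001, 0.055, 0, 0, 0, 0.5], [0.002, 0.001, 0.055, 0, 0, 0, 0.5], [0.002, 0.001, 0.055, 0, 0, 0, 1], [0.002, 0.001, 0.055, 0, 0, 0, 1], [0.002, 0.001, 0.055, 0, 0, 0, 1], [0.002, 0.001, 0.055, 0, 0, 0, 1], [0.002, 0.001, 0.055, 0, 0, 0, 1], [0.002, 0.001, 0.055, 0, 0, 0, 1]]
  ]
}}

```text
time: 12.15
eef_pos: [514.8, 91.9, 59.9]
ee_rot: [180.0, -0.0, 10.8]
ft_force: [-0.4, 0.1, 0.7]
width: 13.8
```

```bash
python3 g.py 514.9 92.5 60 10.8;python3 snap.py o side 200 140 120 100 6
```

```text
t 12.15 pos [514.8  91.9  59.9] rot [180.   -0.   10.8] w 13.8 F [-0.4  0.1  0.7] j [  19.   32.  -40.  113.   29.   45. -117.]
[-0.     -0.0013  0.001 ] [ 0. -0. -0.]
```

View pics/o_side.png

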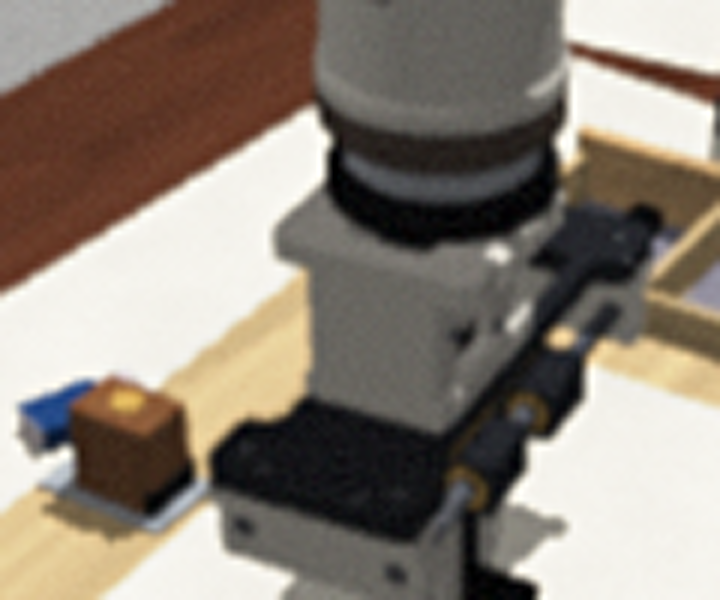

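Call:
{"op": "send_rows", "data": {
  "moves": [
    [[0, 0, -0.01, 0, 0, 0, 1], [0, 0, -0.04, 0, 0, 0, 1], [0, 0.02, -0.07, 0, 0, -8, 1], [0, 0.06, -0.07, 0, 0, -17, 1], [-0.002, 0.1, -0.07, 0, 0, -27, 1], [-0.004, 0.14, -0.07, 0, 0, -37, 1], [-0.005, 0.18, -0.07, 0, 0, -47, 1], [-0.006, 0.22, -0.07, 0, 0, -57, 1], [-0.008, 0.26, -0.07, 0, 0, -67, 1], [-0.008, 0.29, -0.07, 0, 0, -76, 1]]
  ]
}}

```text
time: 13.45
eef_pos: [560.9, -196.9, 130.3]
ee_rot: [180.0, 0.0, 86.9]
ft_force: [0.9, 0.5, -0.3]
width: 13.6
```

```bash
python3 g.py 564.1 -212.2 50 95.1
```

```text
t 13.45 pos [ 560.9 -196.9  130.3] rot [180.    0.   86.9] w 13.6 F [ 0.9  0.5 -0.3] j [ 58.  39. -57. 100.  37.  62. -16.]
[-0.0143  0.0036  0.0814] [ 0.   0.  -8.2]
```

Call:
{"op": "send_rows", "data": {
  "moves": [
    [[-0.014, 0.003, 0.02, 0, 0, -8, 1], [-0.014, 0.003, 0.05, 0, 0, -8.2, 1], [-0.014, 0.003, 0.08, 0, 0, -8.2, 1], [-0.014, 0.003, 0.08, 0, 0, -8.2, 1], [-0.014, 0.003, 0.08, 0, 0, -8.2, 1]]
  ]
}}

```text
time: 14.08
eef_pos: [564.1, -208.5, 51.2]
ee_rot: [179.9, 0.0, 95.0]
ft_force: [-0.2, -0.2, -0.9]
width: 13.6
```

```bash
python3 g.py 564.1 -212.2 2 95.1;python3 snap.py q side 220 110 170 120 4.5 top 250 140 170 130 4
```

```text
t 14.07 pos [ 564.1 -208.5   51.2] rot [179.9   0.   95. ] w 13.6 F [-0.2 -0.2 -0.9] j [ 56.  46. -54. 102.  44.  56. -11.]
[-0.003  -0.0006  0.0503] [ 0.1  0.  -0.1]
```

View pics/q_side.png

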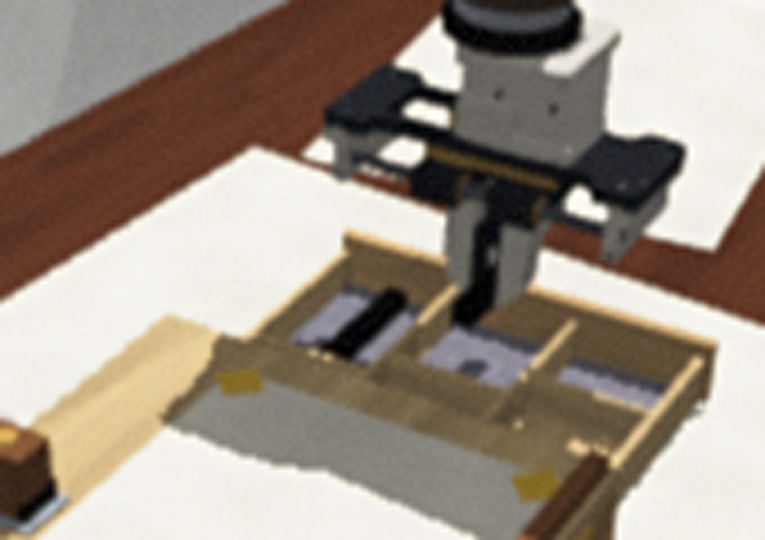

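View pics/q_top.png

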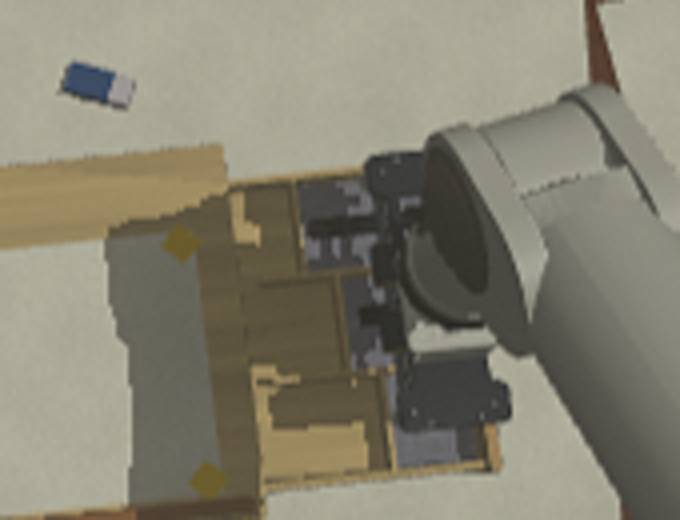

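The medium stick hangs over the middle bay, its inner end at (360,315) clear of the divider at x≈342. Lowering and releasing.

Call:
{"op": "send_rows", "data": {
  "moves": [
    [[-0.003, 0, 0.02, 0, 0, 0, 1], [-0.003, 0, 0.04, 0, 0, 0, 1], [-0.003, 0, 0.048, 0, 0, 0, 1], [-0.003, 0, 0.049, 0, 0, 0, 1], [-0.003, 0, 0.049, 0, 0, 0, 1], [-0.003, 0, 0.049, 0, 0, 0, 0.74], [-0.003, 0, 0.049, 0, 0, 0, 0.74], [-0.003, 0, 0.049, 0, 0, 0, 0.74]]
  ]
}}

```text
time: 15.18
eef_pos: [563.6, -211.7, 1.1]
ee_rot: [180.0, 0.0, 94.9]
ft_force: [-0.0, -0.1, -0.6]
width: 23.8
```

```bash
python3 g.py 539 222.2 125 0.9 539 222.2 125 -179.1
```

```text
t 15.18 pos [ 563.6 -211.7    1.1] rot [180.    0.   94.9] w 23.8 F [-0.  -0.1 -0.6] j [ 54.  49. -51. 103.  48.  52. -13.]
[ 0.4351  0.0127 -0.123 ] [ 0. -0. 94.]
[ 0.4351  0.0127 -0.123 ] [  0.   0. -86.]
```

Call:
{"op": "send_rows", "data": {
  "moves": [
    [[0, 0, -0.02, 0, 0, 0, 0.74], [0, 0, -0.06, 0, 0, 0, 0.74], [0.01, 0, -0.115, 0, 0, 0, 0.6], [0.045, 0.002, -0.123, 0, 0, -8, 0.5], [0.095, 0.004, -0.123, 0, 0, -18, 0.5], [0.145, 0.005, -0.123, 0, 0, -28, 0.5], [0.195, 0.006, -0.123, 0, 0, -38, 0.5], [0.245, 0.007, -0.123, 0, 0, -48, 0.5], [0.295, 0.008, -0.123, 0, 0, -58, 0.5], [0.345, 0.01, -0.123, 0, 0, -68, 0.5]]
  ]
}}

```text
time: 16.42
eef_pos: [543.8, 134.3, 125.3]
ee_rot: [180.0, 0.1, 163.3]
ft_force: [0.4, -0.9, 0.5]
width: 46.2
```

```bash
python3 g.py 539 222.2 110 -179.1; python3 snap.py r top 250 140 170 130 4
```

```text
t 16.43 pos [543.8 134.3 125.3] rot [1.800e+02 1.000e-01 1.633e+02] w 46.2 F [ 0.4 -0.9  0.5] j [ 34.  46. -72. 105.  48.  67.  18.]
[0.0304 0.0833 0.0163] [ -0.    0.1 -17.6]
```

View pics/r_top.png

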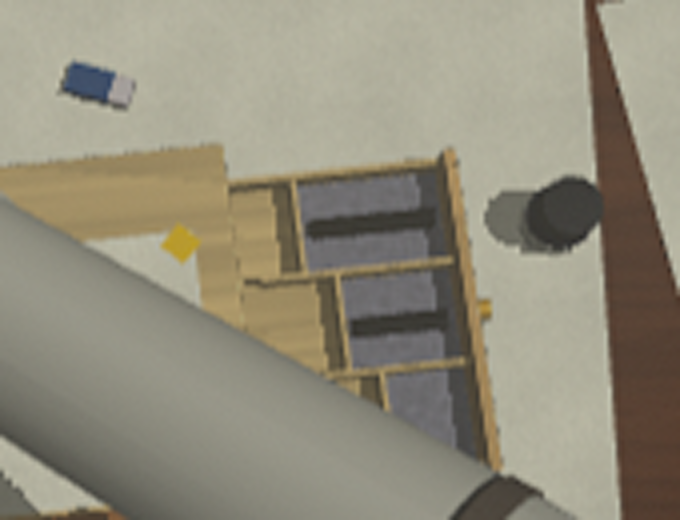

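Long and medium both lie well in their rows. Continuing to the short stick in small parts, because j3 is at -72.

Call:
{"op": "send_rows", "data": {
  "moves": [
    [[0.015, 0.04, 0.005, 0, 0, -9, 0.5], [0.025, 0.065, 0.01, 0, 0, -13, 0.5]]
  ]
}}

```text
time: 16.73
eef_pos: [538.7, 204.6, 115.2]
ee_rot: [179.9, 0.1, 176.2]
ft_force: [-0.5, -0.0, -0.3]
width: 46.0
```

```bash
python3 g.py 539 222.2 110 -179.1
```

```text
t 16.73 pos [538.7 204.6 115.2] rot [1.799e+02 1.000e-01 1.762e+02] w 46.0 F [-0.5 -0.  -0.3] j [ 26.  49. -73. 104.  51.  68.  23.]
[0.0012 0.0183 0.0063] [ 0.1  0.1 -4.7]
```

Fine: j3 is stable at -73.

Call:
{"op": "send_rows", "data": {
  "moves": [
    [[0.001, 0.016, 0.006, 0, 0, -4.7, 0.5], [0.001, 0.016, 0.03, 0, 0, -4.7, 0.5], [0.001, 0.016, 0.03, 0, 0, -4.7, 0.5], [0.001, 0.016, 0.03, 0, 0, -4.7, 0.5]]
  ]
}}

```text
time: 17.23
eef_pos: [539.1, 217.2, 83.7]
ee_rot: [-180.0, -0.0, -179.5]
ft_force: [-1.4, -0.1, 0.4]
width: 46.1
```

```bash
python3 g.py 539 222.2 59 -179.1; python3 snap.py s side 160 150 150 125 5.3
```

```text
t 17.23 pos [539.1 217.2  83.7] rot [-180.    -0.  -179.5] w 46.1 F [-1.4 -0.1  0.4] j [ 23.  52. -71. 104.  54.  67.  25.]
[0.0004 0.0057 0.0258] [-0.  -0.  -0.4]
```

View pics/s_side.png

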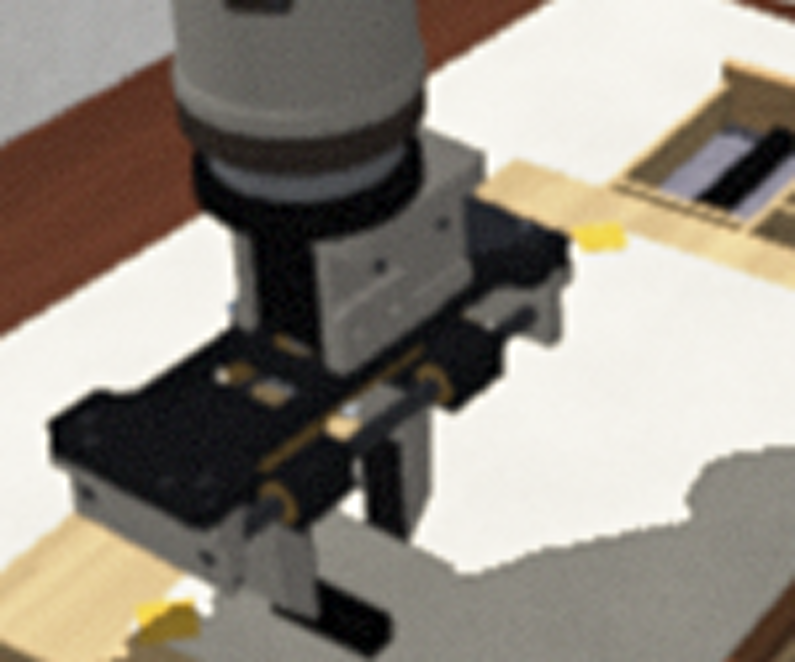

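The short stick, near (335,615), sits closer to the left finger, so I'll shift about 5 mm along tool y, lower and grip.

Call:
{"op": "send_rows", "data": {
  "moves": [
    [[0, 0.005, 0.005, 0, 0, 0, 0.5], [0, 0.005, 0.02, 0, 0, 0, 0.5], [0, 0.005, 0.025, 0, 0, 0, 0.5], [0, 0.005, 0.025, 0, 0, 0, 0.5], [0, 0.005, 0.025, 0, 0, 0, 1], [0, 0.005, 0.025, 0, 0, 0, 1], [0, 0.005, 0.025, 0, 0, 0, 1], [0, 0.005, 0.025, 0, 0, 0, 1], [0, 0.005, 0.025, 0, 0, 0, 1], [0, 0.005, 0.025, 0, 0, 0, 1]]
  ]
}}

```text
time: 18.52
eef_pos: [538.9, 223.5, 58.8]
ee_rot: [-180.0, 0.0, -179.3]
ft_force: [0.0, -1.1, -0.2]
width: 13.2
```

```bash
python3 g.py 485.5 -231.3 130 95.1; python3 snap.py u side 160 170 150 125 5.3
```

```text
t 18.52 pos [538.9 223.5  58.8] rot [-180.     0.  -179.3] w 13.2 F [ 0.  -1.1 -0.2] j [ 22.  53. -69. 104.  56.  65.  23.]
[ 0.0588 -0.4534 -0.0701] [ 0.   0.  85.6]
```

View pics/u_side.png

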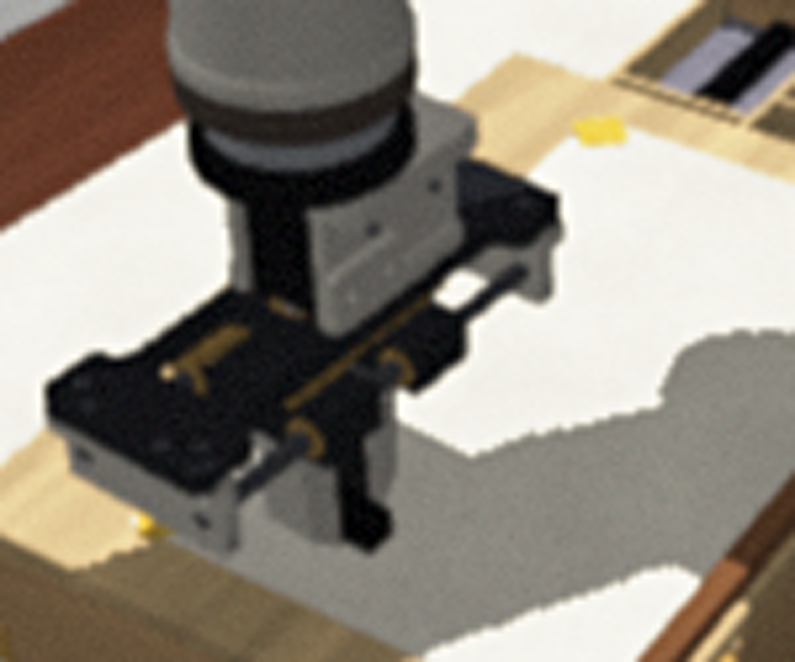

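The short stick is gripped at 13.2 mm. Lifting and carrying it.

Call:
{"op": "send_rows", "data": {
  "moves": [
    [[0, 0, -0.01, 0, 0, 0, 1], [0, 0, -0.04, 0, 0, 0, 1], [0.002, -0.02, -0.07, 0, 0, 8, 1], [0.008, -0.06, -0.07, 0, 0, 17, 1], [0.014, -0.11, -0.07, 0, 0, 27, 1], [0.02, -0.16, -0.07, 0, 0, 37, 1], [0.026, -0.21, -0.07, 0, 0, 47, 1], [0.033, -0.26, -0.07, 0, 0, 57, 1], [0.04, -0.31, -0.07, 0, 0, 67, 1], [0.046, -0.36, -0.07, 0, 0, 76, 1]]
  ]
}}

```text
time: 19.82
eef_pos: [496.9, -138.5, 129.7]
ee_rot: [179.9, 0.0, 104.4]
ft_force: [0.6, -0.1, 1.1]
width: 13.6
```

```bash
python3 g.py 485.5 -231.3 130 95.1
```

```text
t 19.82 pos [ 496.9 -138.5  129.7] rot [179.9   0.  104.4] w 13.6 F [ 0.6 -0.1  1.1] j [ 63.  35. -66. 111.  38.  59.  -6.]
[-0.0863 -0.0342  0.0008] [0.1 0.  9.3]
```

Call:
{"op": "send_rows", "data": {
  "moves": [
    [[-0.045, -0.017, 0, 0, 0, 9, 1], [-0.08, -0.032, 0.01, 0, 0, 9.3, 1], [-0.086, -0.034, 0.04, 0, 0, 9.3, 1], [-0.086, -0.034, 0.075, 0, 0, 9.3, 1], [-0.086, -0.034, 0.08, 0, 0, 9.3, 1], [-0.086, -0.034, 0.08, 0, 0, 9.3, 1]]
  ]
}}

```text
time: 20.58
eef_pos: [486.5, -228.3, 49.7]
ee_rot: [180.0, -0.0, 95.4]
ft_force: [-0.1, 0.1, 0.6]
width: 13.9
```

```bash
python3 g.py 485.5 -231.3 2 95.1;python3 snap.py v side 220 110 170 120 4.5 top 250 140 170 130 4
```

```text
t 20.57 pos [ 486.5 -228.3   49.7] rot [180.   -0.   95.4] w 13.9 F [-0.1  0.1  0.6] j [ 65.  42. -56. 111.  44.  52.  -9.]
[-0.0022 -0.0015  0.0487] [ 0.  -0.   0.3]
```

View pics/v_side.png

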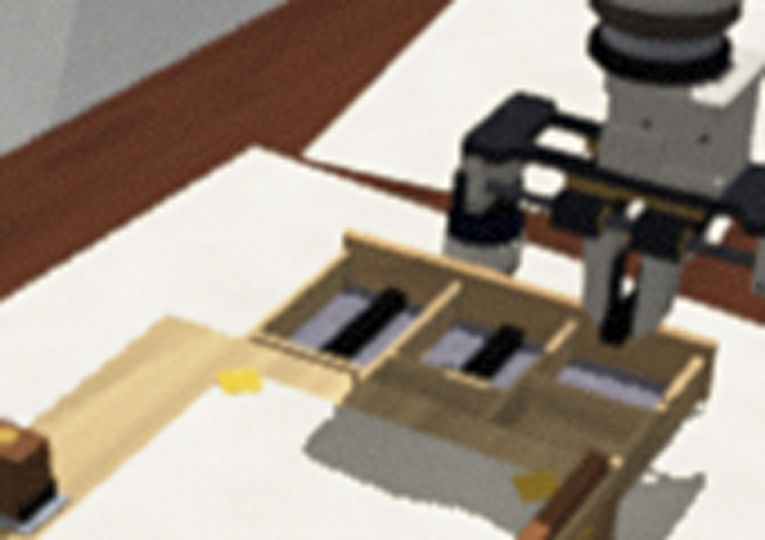

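View pics/v_top.png

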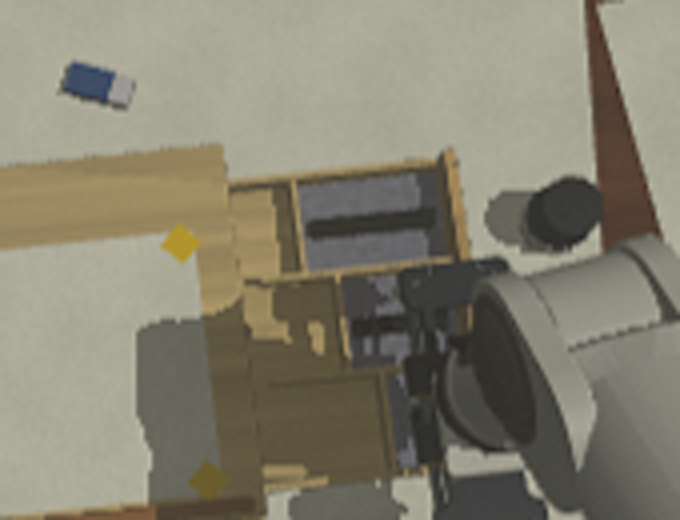

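Run:
```python
from h import *
for z in(63,70): p=ray(d["side"],(612)/4.5+220,(335)/4.5+110,z);print(p,E_(p))
```

```text
[ 488.10137684 -218.68830061   63.        ] [ -76.30525093 -316.15684325]
[ 483.28648571 -208.55823589   70.        ] [ -80.20057525 -305.63886642]
```

Call:
{"op": "send_rows", "data": {
  "moves": [
    [[-0.001, -0.001, 0.02, 0, 0, 0, 1], [-0.001, -0.001, 0.04, 0, 0, 0, 1], [-0.001, -0.001, 0.047, 0, 0, 0, 1], [-0.001, -0.001, 0.048, 0, 0, 0, 1], [-0.001, -0.001, 0.048, 0, 0, 0, 1], [-0.001, -0.001, 0.048, 0, 0, 0, 0.74], [-0.001, -0.001, 0.048, 0, 0, 0, 0.74], [-0.001, -0.001, 0.048, 0, 0, 0, 0.74]]
  ]
}}

```text
time: 21.68
eef_pos: [485.1, -230.1, 1.1]
ee_rot: [180.0, 0.0, 95.3]
ft_force: [-0.9, 0.8, 1.1]
width: 23.5
```

Call:
{"op": "send_rows", "data": {
  "moves": [
    [[0, 0, -0.02, 0, 0, 0, 0.74], [0, 0, -0.06, 0, 0, 0, 0.74], [0, 0, -0.12, 0, 0, 0, 0.6], [0.03, 0, -0.17, 0, 0, 0, 0.45], [0.08, 0, -0.18, 0, 0, 8, 0.4], [0.13, 0, -0.18, 0, 0, 17, 0.4]]
  ]
}}

```text
time: 22.42
eef_pos: [473.7, -99.1, 183.3]
ee_rot: [179.8, 0.0, 78.0]
ft_force: [0.5, 0.2, -0.8]
width: 53.9
```

```bash
python3 g.py 642 113 180 5.1; python3 g.py 642 113 180 -174.9;python3 snap.py w side 220 110 170 120 4.5 top 250 140 170 130 4
```

```text
t 22.43 pos [473.7 -99.1 183.3] rot [179.8   0.   78. ] w 53.9 F [ 0.5  0.2 -0.8] j [ 63.  24. -66. 113.  26.  59. -27.]
[0.2429 0.1203 0.0046] [ 0.2 -0.1 72.9]
t 22.43 pos [473.7 -99.1 183.3] rot [179.8   0.   78. ] w 53.9 F [ 0.5  0.2 -0.8] j [ 63.  24. -66. 113.  26.  59. -27.]
[0.2429 0.1203 0.0046] [ 1.000e-01  2.000e-01 -1.071e+02]
```

View pics/w_side.png

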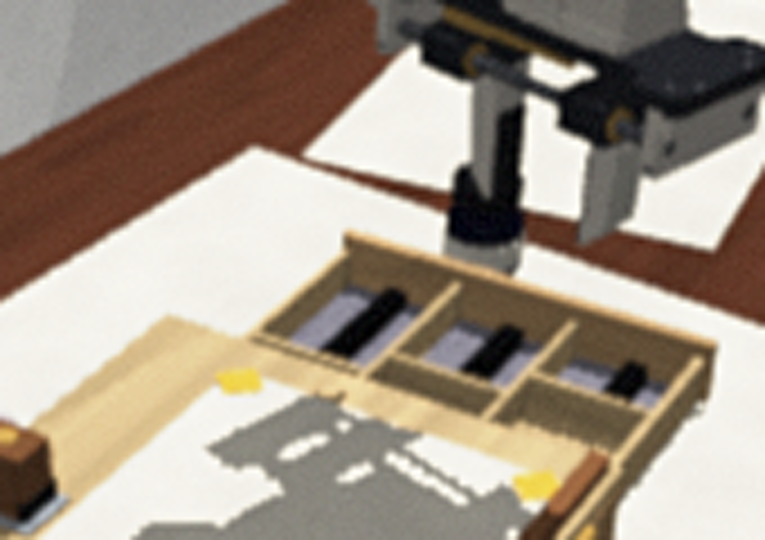

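View pics/w_top.png

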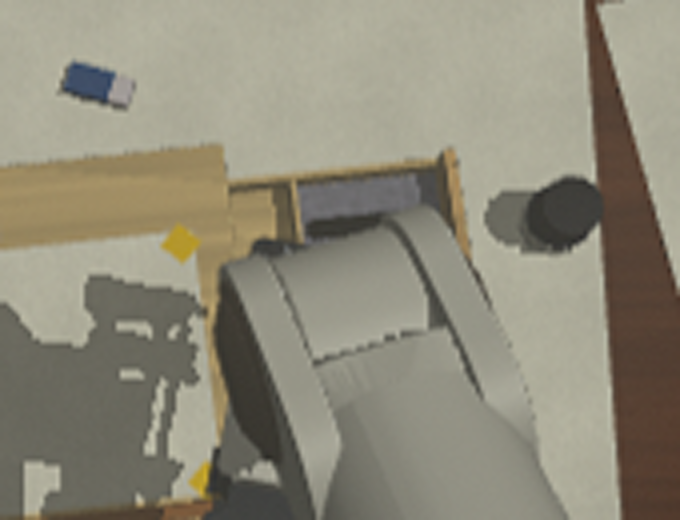

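All three sticks lie along their rows in the side crop: long (370,320), medium (497,350), short (628,380). Next I'll hover over the clamp.

Call:
{"op": "send_rows", "data": {
  "moves": [
    [[0.04, 0.02, 0, 0, 0, 10, 0.4], [0.08, 0.04, 0, 0, 0, 20, 0.4], [0.12, 0.06, 0, 0, 0, 30, 0.4], [0.16, 0.08, 0, 0, 0, 40, 0.4], [0.2, 0.1, 0, 0, 0, 50, 0.4], [0.23, 0.115, 0, 0, 0, 60, 0.4], [0.243, 0.12, 0, 0, 0, 70, 0.4], [0.243, 0.12, 0, 0, 0, 72.9, 0.4], [0.243, 0.12, 0, 0, 0, 72.9, 0.4]]
  ]
}}

```text
time: 23.65
eef_pos: [639.5, 113.5, 181.6]
ee_rot: [-180.0, -0.0, 5.6]
ft_force: [0.8, 0.6, -0.5]
width: 55.1
```

```bash
python3 g.py 640.6 112.5 180 5.1 ;python3 snap.py x side 140 60 250 190 3 top 170 140 250 130 3
```

```text
t 23.65 pos [639.5 113.5 181.6] rot [-180.    -0.     5.6] w 55.1 F [ 0.8  0.6 -0.5] j [  16.   34.  -42.   90.   24.   65. -115.]
[0.0008 0.0004 0.0027] [-0.  -0.   0.5]
```

View pics/x_side.png

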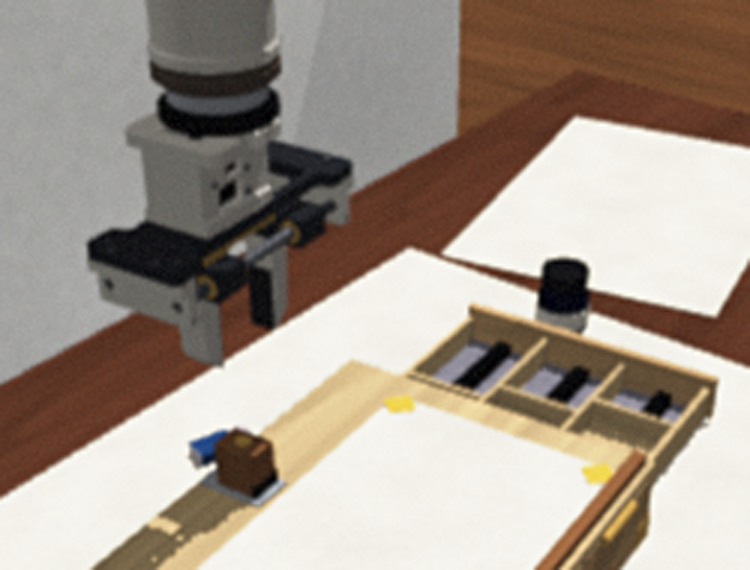

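View pics/x_top.png

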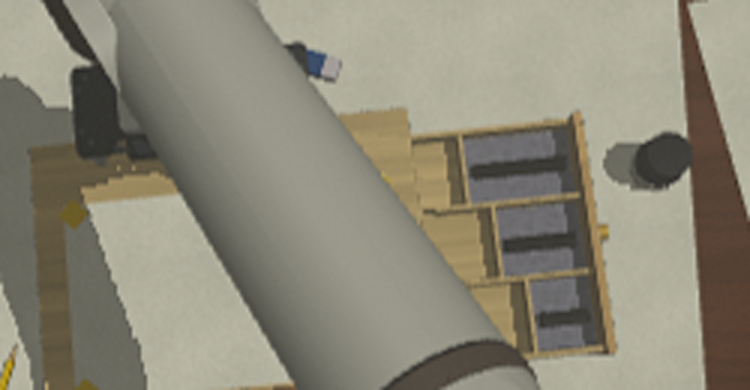

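All three sticks are confirmed in their rows in the top view, and the drawer hasn't moved. I'll test the final tilt in free air to see whether the height offset turns with the tool.

Call:
{"op": "send_rows", "data": {
  "moves": [
    [[-0.01, 0, -0.01, 0, 7, 0, 0.4], [-0.02, 0, -0.015, 0, 14, 0, 0.4], [-0.03, 0, -0.02, 0, 21, 0, 0.4], [-0.04, 0, -0.025, 0, 28, 0, 0.4], [-0.046, 0, -0.025, 0, 35, 0, 0.4], [-0.046, 0, -0.025, 0, 35, 0, 0.4], [-0.046, 0, -0.025, 0, 35, 0, 0.4]]
  ]
}}

```text
time: 24.62
eef_pos: [594.8, 109.2, 207.0]
ee_rot: [179.9, -35.0, 5.5]
ft_force: [0.7, -0.2, 0.8]
width: 54.9
```

```bash
python3 g.py ;python3 snap.py y side 140 60 250 190 3;  python3 - <<'E'
from h import *
from scipy.spatial.transform import Rotation as R
from plant import monitor
s=monitor.state()
def pr(tag,p,rot,w):
    M=R.from_euler("xyz",rot,degrees=True)
    for n,tl,b in (("A rigid -17",-17,0),("B world +34",17,34)):
        for q in((-9.5,-w/2,tl),(9.5,-w/2,tl),(-9.5,w/2,tl)):
            P=np.array(p)+M.apply(q)+[0,0,b]; print(tag,n,q,np.round(((pix(d["side"],P)-[140,60])+.5)*3-.5))
pr("x",[639.5,113.5,181.6],[-180,0,5.6],55)
pr("y",s["eef_pos"],s["ee_rot"],s["width"])
E
```

```text
t 24.62 pos [594.8 109.2 207. ] rot [179.9 -35.    5.5] w 54.9 F [ 0.7 -0.2  0.8] j [  15.    8.  -34.  128.   47.   16. -144.]
x A rigid -17 (-9.5, -27.5, -17) [225. 365.]
x A rigid -17 (9.5, -27.5, -17) [203. 357.]
x A rigid -17 (-9.5, 27.5, -17) [274. 329.]
x B world +34 (-9.5, -27.5, 17) [225. 365.]
x B world +34 (9.5, -27.5, 17) [203. 357.]
x B world +34 (-9.5, 27.5, 17) [274. 329.]
y A rigid -17 (-9.5, -27.425936359953763, -17) [287. 365.]
y A rigid -17 (9.5, -27.425936359953763, -17) [267. 344.]
y A rigid -17 (-9.5, 27.425936359953763, -17) [335. 329.]
y B world +34 (-9.5, -27.425936359953763, 17) [262. 349.]
y B world +34 (9.5, -27.425936359953763, 17) [242. 328.]
y B world +34 (-9.5, 27.425936359953763, 17) [311. 313.]
```

View pics/y_side.png

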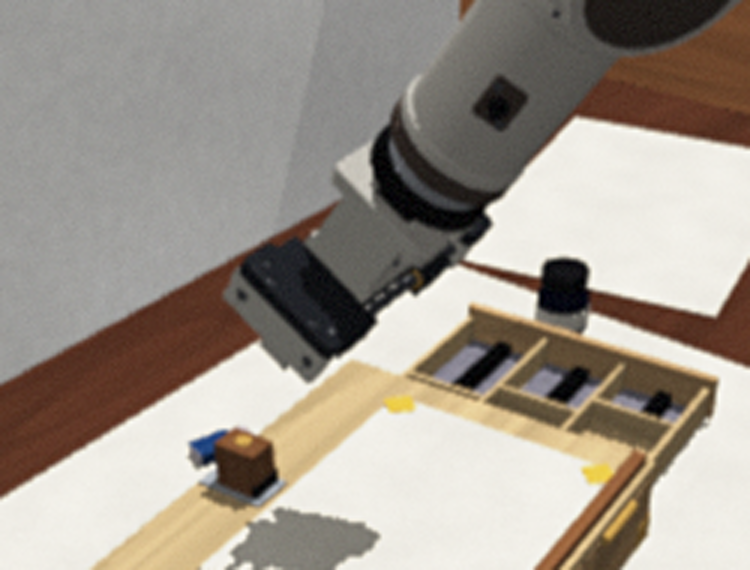

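The protruding fingertip at about (283,365) fits a rigid offset along the tool: the tips lie about 17 mm behind the reported TCP. However, at 35° tilt j6 is 16 and j7 is -144, both near their limits. I'll grasp tilted -15° so the lift ends at +20°.

```bash
cat > gt.py <<'E'
# gt.py ex ey z tilt [...]: easel-frame x,y, reported z, tilt
import sys
from h import *
from scipy.spatial.transform import Rotation as R
from plant import monitor
def Rt(t): return R.from_euler("xyz",[180,0,np.degrees(YAW)],degrees=True)*R.from_rotvec([0,t,0],degrees=True)
if __name__=="__main__":
    s=monitor.state(); p=np.array(s["eef_pos"]); Rc=R.from_euler("xyz",s["ee_rot"],degrees=True)
    print("t",round(s["time"],2),"pos",np.round(p,1),"rot",np.round(s["ee_rot"],1),"w",round(s["width"],1),"F",np.round(s["ft_force"],1),"j",np.round(s["joints"]), "easel",np.round(E_(p),1))
    a=[float(v) for v in sys.argv[1:]]
    for k in range(0,len(a),4):
        q=W(*a[k:k+3]); print(np.round(Rc.inv().apply(q-p)/1000,4),np.round((Rc.inv()*Rt(a[k+3])).as_rotvec(degrees=True),1))
E
python3 gt.py 113 0 180 -15 113 0 124 -15
```

```text
t 24.68 pos [595.4 109.4 207.2] rot [-180.   -35.1    5.5] w 54.9 F [0.4 0.7 0. ] j [  15.    8.  -34.  128.   47.   16. -144.] easel [59.7  1.1]
[0.028  0.0015 0.0529] [ -0.1 -50.1   0.4]
[-0.0042  0.0015  0.0987] [ -0.1 -50.1   0.4]
```

Call:
{"op": "send_rows", "data": {
  "moves": [
    [[0.01, 0, 0, 0, -9, 0, 0.4], [0.02, 0, 0.01, 0, -18, 0, 0.4], [0.025, 0, 0.02, 0, -27, 0, 0.4], [0.028, 0.001, 0.035, 0, -36, 0, 0.4], [0.028, 0.001, 0.05, 0, -45, 0, 0.4], [0.028, 0.001, 0.053, 0, -50, 0.4, 0.4], [0.028, 0.001, 0.053, 0, -50, 0.4, 0.4], [0.028, 0.001, 0.053, 0, -50, 0.4, 0.4]]
  ]
}}

```text
time: 25.68
eef_pos: [647.0, 113.6, 178.6]
ee_rot: [-179.8, 15.0, 5.2]
ft_force: [-0.3, 0.8, 1.8]
width: 54.6
```

```bash
python3 gt.py 113 0 124 -15 97.5 0 66 -15;python3 snap.py z side 140 60 250 190 3
```

```text
t 25.68 pos [647.  113.6 178.6] rot [-179.8   15.     5.2] w 54.6 F [-0.3  0.8  1.8] j [   9.   45.  -36.   73.   20.   84. -111.] easel [111.5   0.7]
[0.0155 0.0009 0.0524] [-0.2 -0.   0.1]
[0.0155 0.0012 0.1124] [-0.2 -0.   0.1]
```

View pics/z_side.png

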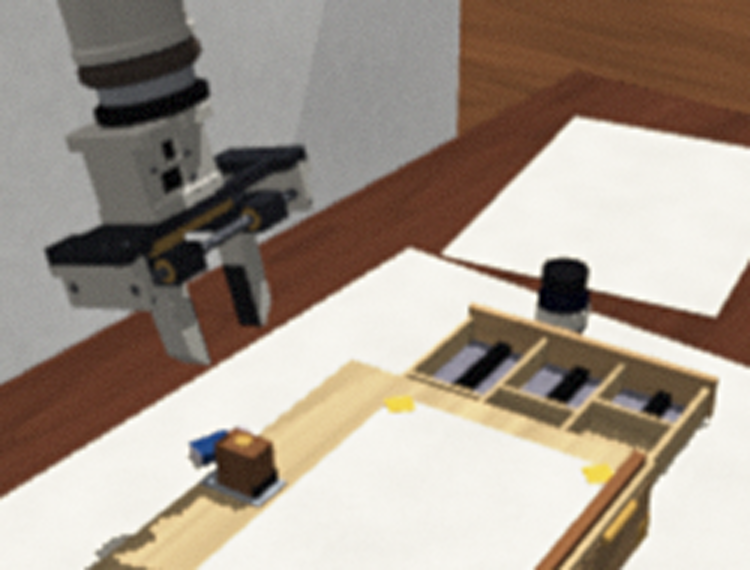

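Call:
{"op": "send_rows", "data": {
  "moves": [
    [[0.008, 0.001, 0.025, 0, 0, 0, 0.4], [0.0155, 0.001, 0.05, 0, 0, 0, 0.4], [0.0155, 0.001, 0.075, 0, 0, 0, 0.4], [0.0155, 0.001, 0.092, 0, 0, 0, 0.4], [0.0155, 0.001, 0.092, 0, 0, 0, 0.4], [0.0155, 0.001, 0.092, 0, 0, 0, 0.4]]
  ]
}}

```text
time: 26.48
eef_pos: [638.9, 111.6, 87.1]
ee_rot: [-179.9, 14.9, 5.1]
ft_force: [-0.4, 0.8, 0.5]
width: 55.3
```

```bash
python3 gt.py  97.5 0 66 -15;python3 snap.py aa side 160 110 120 100 6
```

```text
t 26.48 pos [638.9 111.6  87.1] rot [-179.9   14.9    5.1] w 55.3 F [-0.4  0.8  0.5] j [   9.   49.  -35.   78.   23.   76. -112.] easel [103.3  -0.6]
[-0.0002 -0.0005  0.0219] [-0.1 -0.1 -0. ]
```

View pics/aa_side.png

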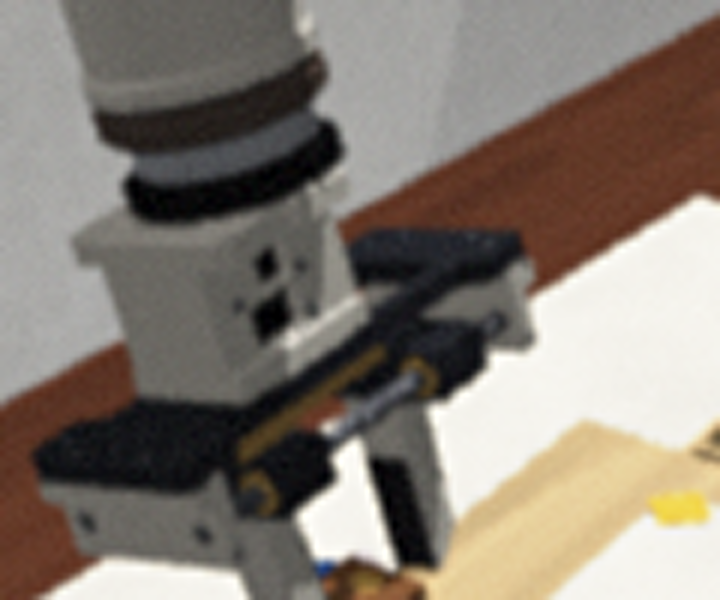

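The jaws straddle the block, whose top is near (365,575). Descending the rest of the way and looking before closing.

Call:
{"op": "send_rows", "data": {
  "moves": [
    [[0, 0, 0.01, 0, 0, 0, 0.4], [0, 0, 0.02, 0, 0, 0, 0.4], [0, 0, 0.02, 0, 0, 0, 0.4]]
  ]
}}

```text
time: 26.9
eef_pos: [631.7, 110.6, 64.9]
ee_rot: [-180.0, 15.1, 5.1]
ft_force: [-0.2, -0.1, 0.2]
width: 54.9
```

```bash
python3 gt.py  97.5 0 66 -15;python3 snap.py ab side 160 140 120 100 6
```

```text
t 26.9 pos [631.7 110.6  64.9] rot [-180.    15.1    5.1] w 54.9 F [-0.2 -0.1  0.2] j [   9.   50.  -34.   80.   23.   74. -113.] easel [96. -1.]
[ 0.0012 -0.001  -0.0015] [-0.   0.1  0. ]
```

View pics/ab_side.png

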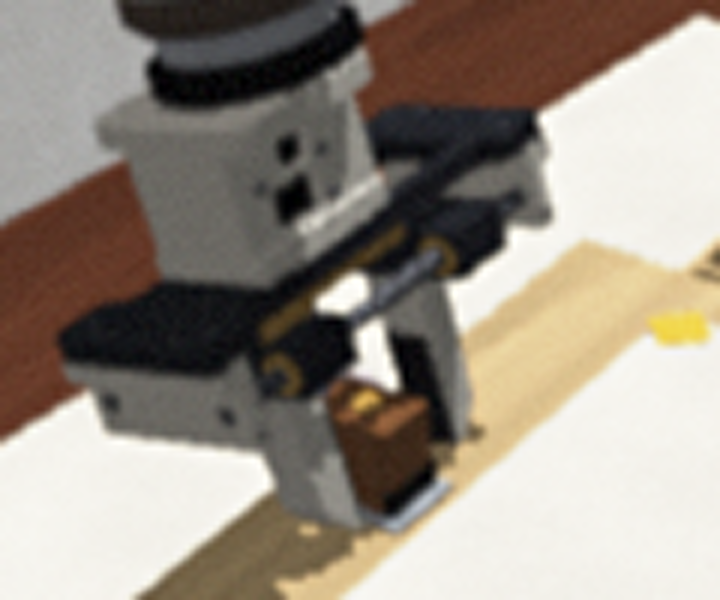

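The jaws straddle the block, with the tips just above the board at (360,520). Closing.

Call:
{"op": "send_rows", "data": {
  "moves": [
    [[0.001, -0.001, -0.002, 0, 0, 0, 0.4], [0.001, -0.001, -0.002, 0, 0, 0, 1], [0.001, -0.001, -0.002, 0, 0, 0, 1], [0.001, -0.001, -0.002, 0, 0, 0, 1], [0.001, -0.001, -0.002, 0, 0, 0, 1], [0.001, -0.001, -0.002, 0, 0, 0, 1], [0.001, -0.001, -0.002, 0, 0, 0, 1]]
  ]
}}

```text
time: 27.82
eef_pos: [634.4, 111.7, 68.0]
ee_rot: [-180.0, 15.0, 5.1]
ft_force: [0.1, -0.0, 1.4]
width: 26.0
```

```bash
cat > lift.py <<'E'
import sys
from gt import *
# offsets from now for board rotations about hinge, by angle list, relative to current pose (current board angle a0)
a0=float(sys.argv[1]); s=monitor.state(); p=np.array(s["eef_pos"])+[0.3,-0.7,1.07]*0; Rc=R.from_euler("xyz",s["ee_rot"],degrees=True)
h=W(-140,0,62); ax=np.r_[RE@[0,-1],0]
print("t",s["time"],"pos",np.round(p,1),"rot",np.round(s["ee_rot"],1),"w",round(s["width"],1),"F",np.round(s["ft_force"],1),"T",np.round(s["ft_torque"],1),"j",np.round(s["joints"]))
rel=p-h
print("implied polar deg",np.degrees(np.arctan2(rel[2],E_(p)[0]+140)), "r",np.hypot(rel[2],E_(p)[0]+140))
for a in map(float,sys.argv[2:]):
    Q=R.from_rotvec(ax*(a-a0),degrees=True); q=h+Q.apply(rel)
    print(a,np.round(Rc.inv().apply(q-p)/1000,4),np.round((Rc.inv()*Q*Rc).as_rotvec(degrees=True),1))
E
python3 lift.py 0 2 4 7 10 13 16 20 24 28 31 33 34 35
```

```text
Traceback (most recent call last):
  File "lift.py", line 4, in <module>
    a0=float(sys.argv[1]); s=monitor.state(); p=np.array(s["eef_pos"])+[0.3,-0.7,1.07]*0; Rc=R.from_euler("xyz",s["ee_rot"],degrees=True)
                                                ~~~~~~~~~~~~~~~~~~~~~~^~~~~~~~~~~~~~~~~~
ValueError: operands could not be broadcast together with shapes (3,) (0,)
```

```bash
sed -i 's/+\[0.3,-0.7,1.07\]\*0//' lift.py; python3 lift.py 0 2 4 7 10 13 16 20 24 28 31 33 34 35
```

```text
t 27.825 pos [634.4 111.7  68. ] rot [-180.    15.     5.1] w 26.0 F [ 0.1 -0.   1.4] T [-0.2 -0.2  0.2] j [   9.   50.  -34.   79.   23.   74. -113.]
implied polar deg 1.442878519679885 r 238.83538349181194
2.0 [-0.0025 -0.     -0.008 ] [ 0.  2. -0.]
4.0 [-0.0053 -0.     -0.0158] [ 0.  4. -0.]
7.0 [-0.0099 -0.     -0.0274] [ 0.  7. -0.]
10.0 [-0.0152 -0.     -0.0388] [ 0. 10. -0.]
13.0 [-0.0211 -0.     -0.0498] [ 0. 13. -0.]
16.0 [-0.0275 -0.     -0.0605] [ 0. 16. -0.]
20.0 [-0.0369 -0.     -0.0743] [ 0. 20. -0.]
24.0 [-0.0473 -0.0001 -0.0873] [ 0. 24. -0.]
28.0 [-0.0585 -0.0001 -0.0996] [ 0. 28. -0.]
31.0 [-6.750e-02 -1.000e-04 -1.083e-01] [ 0. 31. -0.]
33.0 [-7.380e-02 -1.000e-04 -1.139e-01] [ 0. 33. -0.]
34.0 [-7.700e-02 -1.000e-04 -1.165e-01] [ 0. 34. -0.]
35.0 [-8.020e-02 -1.000e-04 -1.192e-01] [ 0. 35. -0.]
```

Call:
{"op": "send_rows", "data": {
  "moves": [
    [[-0.001, 0, -0.004, 0, 1, 0, 1], [-0.0025, 0, -0.008, 0, 2, 0, 1], [-0.0053, 0, -0.0158, 0, 4, 0, 1], [-0.0099, 0, -0.0274, 0, 7, 0, 1], [-0.0152, 0, -0.0388, 0, 10, 0, 1], [-0.0152, 0, -0.0388, 0, 10, 0, 1], [-0.0152, 0, -0.0388, 0, 10, 0, 1]]
  ]
}}

```text
time: 28.7
eef_pos: [629.6, 111.3, 109.5]
ee_rot: [-179.9, 5.0, 5.1]
ft_force: [2.5, -1.6, -3.2]
width: 25.8
```

```bash
python3 lift.py 10 12 15 18 21 24 27 30 32 34 35; python3 snap.py ac side 140 100 250 200 3
```

```text
t 28.7 pos [629.6 111.3 109.5] rot [-179.9    5.     5.1] w 25.8 F [ 2.5 -1.6 -3.2] T [-0.3 -0.4  0. ] j [  13.   40.  -36.   90.   24.   64. -115.]
implied polar deg 11.468759537802855 r 238.75107168479914
12.0 [-0.0025 -0.     -0.0079] [ 0.  2. -0.]
15.0 [-0.0068 -0.     -0.0197] [ 0.  5. -0.]
18.0 [-0.0116 -0.     -0.0312] [ 0.  8. -0.]
21.0 [-0.0171 -0.     -0.0424] [ 0. 11. -0.]
24.0 [-0.0232 -0.     -0.0534] [ 0. 14. -0.]
27.0 [-0.0298 -0.     -0.064 ] [ 0. 17. -0.]
30.0 [-0.037  -0.     -0.0742] [ 0. 20. -0.]
32.0 [-0.042  -0.0001 -0.0808] [ 0. 22. -0.]
34.0 [-0.0473 -0.0001 -0.0873] [ 0. 24. -0.]
35.0 [-0.0501 -0.0001 -0.0904] [ 0. 25. -0.]
```

View pics/ac_side.png

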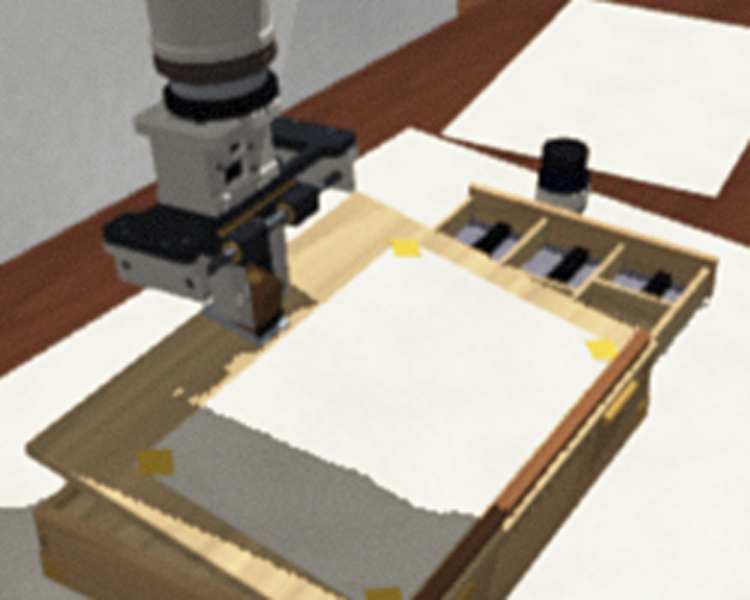

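The board has risen about 10° with the block held and forces are low. Continuing to 35°.

Call:
{"op": "send_rows", "data": {
  "moves": [
    [[-0.0025, 0, -0.008, 0, 2, 0, 1], [-0.0068, 0, -0.0197, 0, 5, 0, 1], [-0.0116, 0, -0.0312, 0, 8, 0, 1], [-0.0171, 0, -0.0424, 0, 11, 0, 1], [-0.0232, 0, -0.0534, 0, 14, 0, 1], [-0.0298, 0, -0.064, 0, 17, 0, 1], [-0.037, 0, -0.0742, 0, 20, 0, 1], [-0.042, 0, -0.0808, 0, 22, 0, 1], [-0.0473, 0, -0.0873, 0, 24, 0, 1], [-0.0501, 0, -0.0904, 0, 25, 0, 1]]
  ]
}}

```text
time: 30.0
eef_pos: [587.0, 107.4, 204.0]
ee_rot: [-180.0, -20.0, 5.1]
ft_force: [3.0, -2.2, -6.8]
width: 25.5
```

Call:
{"op": "send_rows", "data": {
  "moves": [
    [[0, 0, 0, 0, 0, 0, 1], [0, 0, 0, 0, 0, 0, 1], [0, 0, 0, 0, 0, 0, 1], [0, 0, 0, 0, 0, 0, 1]]
  ]
}}

```text
time: 30.5
eef_pos: [587.6, 107.5, 203.3]
ee_rot: [-179.9, -19.9, 5.0]
ft_force: [0.1, -2.8, -4.8]
width: 25.6
```

```bash
python3 lift.py 35 35; python3 snap.py ad side 100 80 290 220 2.7 top 140 130 280 180 2.8
```

```text
t 30.5 pos [587.6 107.5 203.3] rot [-179.9  -19.9    5. ] w 25.6 F [ 0.1 -2.8 -4.8] T [-0.7  0.3 -0.2] j [  21.   14.  -41.  115.   23.   36. -119.]
implied polar deg 36.374671657496904 r 238.25823345672518
35.0 [0. 0. 0.] [0. 0. 0.]
```

View pics/ad_side.png

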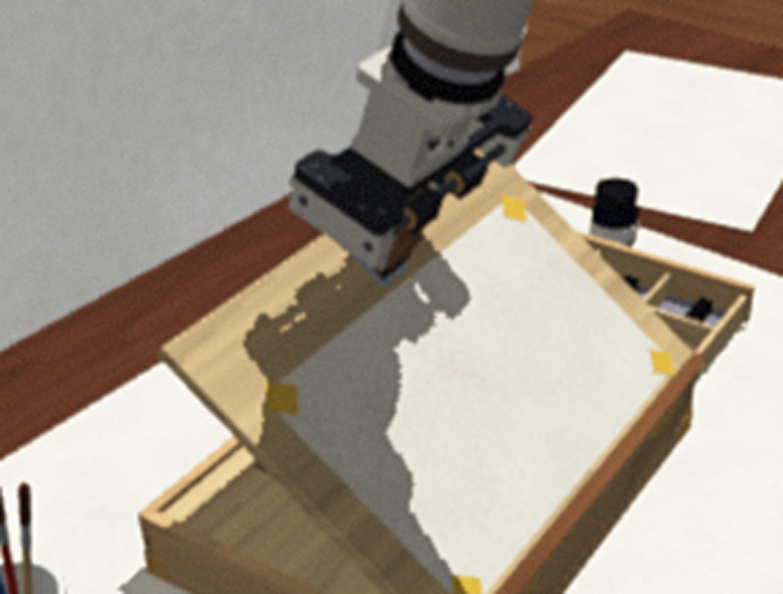

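View pics/ad_top.png

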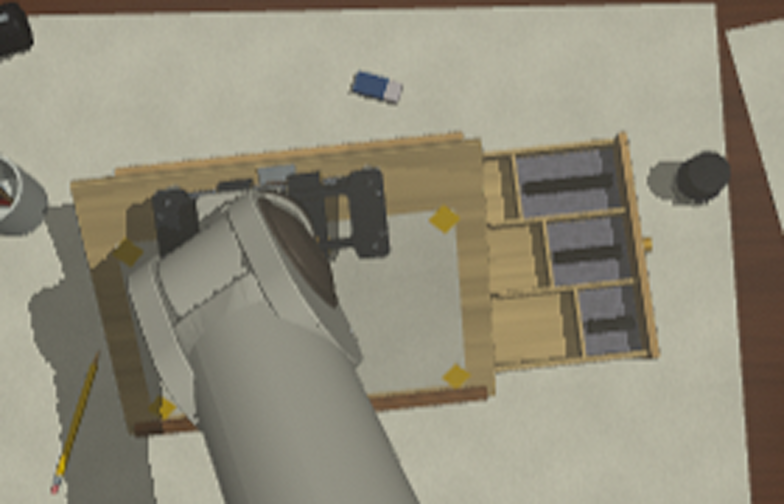

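```bash
python3 - <<'E'
from h import *
for a in(31,33,35,37,39):
    r=np.radians(a); o=[]
    for y in(190,-190):
        P=W(-140+280*np.cos(r)-12*np.sin(r),y,62+280*np.sin(r)+12*np.cos(r))
        o+=[np.round((pix(d["side"],P)-[100,80]+.5)*2.7-.5),np.round((pix(d["top"],P)-[140,130]+.5)*2.8-.5)]
    print(a,*o)
E
python3 lift.py 35 35
```

```text
31 [154. 363.] [ 73. 178.] [468. 142.] [478. 135.]
33 [159. 356.] [ 70. 182.] [473. 135.] [480. 139.]
35 [164. 349.] [ 68. 186.] [479. 128.] [481. 142.]
37 [169. 342.] [ 66. 191.] [485. 122.] [483. 147.]
39 [175. 335.] [ 64. 196.] [492. 115.] [484. 151.]
t 30.6 pos [587.6 107.5 203.3] rot [-179.9  -19.9    5. ] w 25.6 F [ 1.3 -2.4 -6.3] T [-0.7  0.4 -0.2] j [  21.   14.  -41.  115.   23.   36. -119.]
implied polar deg 36.39265245885765 r 238.22119289231028
35.0 [0. 0. 0.] [0. 0. 0.]
```

The far-left corner is seen at (163,350) and 35° predicts (164,349), so the board is at about 35°. Holding a little longer, then handing in.

Call:
{"op": "send_rows", "data": {
  "moves": [
    [[0, 0, 0, 0, 0, 0, 1], [0, 0, 0, 0, 0, 0, 1], [0, 0, 0, 0, 0, 0, 1], [0, 0, 0, 0, 0, 0, 1], [0, 0, 0, 0, 0, 0, 1]]
  ]
}}

```text
time: 31.22
eef_pos: [587.5, 107.5, 203.5]
ee_rot: [-179.9, -20.0, 5.0]
ft_force: [-0.2, -3.6, -6.4]
width: 26.2
```

```bash
python3 -c "
from plant import ticket
print(ticket.close_job())"
```

```text
the job is handed in; nothing more can be done
None
```

The three charcoal sticks are in their matching drawer rows. I then raised the board by its clamp block to about 35° and handed the job in at about 31 s with the block still gripped.

**Last checks:**
- **Board angle:** the board's far corner in the side camera picture matched 35° to within a pixel. The load on the gripper was steady at about 6 N, with the jaws 26 mm apart on the block.
- **Sticks:** the last top picture shows all three lying flat along their rows.
- **Bystanders:** the ink, pencil and eraser look unmoved in the last top picture. The brush pot was only partly in view, and the arm never went near it.

**What went wrong or disagreed:**
- **First grasp missed:** the jaws closed above the long stick without moving it. The pictures put the fingertips about 17 mm behind the reported TCP instead of 17 mm ahead, so I corrected every later height by that.
- **Tilt at the block:** a trial at the full 35° tool tilt brought two wrist joints near their limits. I gripped the block with the tool tilted 15° the other way, so the lift ended at 20° of tool tilt.

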